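# Lock the portafilter into the coffee tap

### The arm

A 6-joint arm with a two-finger parallel gripper is mounted at the origin on the work surface. World frame = base frame: x ahead of the robot, y to its left, z up, the work surface at z = 0. Lengths are in m, angles in rad, forces in N, time in s.
With the tool pointing down it reaches from about 0.375 to 0.975 m from the base axis. Payload 3.8 kg.
Tool frame: the origin (TCP) lies at the very end of the fingers, on their centre line; the grasp point (between the pads) lies 19 mm behind it; z points along the fingers, y is the direction in which the jaws open and shut (so a half turn about z gives the same grasp; the last joint's range is limited). The gripper opens to 85 mm and grips with 20 to 120 N. Pads are 22 mm wide; open, the fingers measure 114 mm over their backs; the gripper's body (76 mm by 85 mm) begins 54 mm behind the grasp point. The pads swing forward as they close: fully open they stand 13 mm farther back than shut.
Start: joints at [-1.189, 0.264, 1.604, -0, 1.274, -0.037], TCP at [0.274, -0.617, 0.231] pointing down, gripper open.
Joint ranges: [-2.63, 2.63], [-0.94, 2.18], [0.31, 2.57], [-1.31, 4.45], [0, 2.66], [-2.55, 2.55]. Speed limits (rad/s): [2.57, 2.57, 3.14, 3.14, 3.14, 3.14].

### API

Orientations are given as a rotation vector (axis times angle).
In Python, from workcell import bot, viewer, finish_job gives the robot as it stands.
- The arm moves only by the tool servo_tool, never from a script. Its argument "plan" is a list that holds one entry, the list of rows, each a list of 6 numbers: the shift along the tool's x, y, z in cm, then the turn, a rotation vector about the tool's x, y, z in degrees. A call has 1 to 20 rows; each row is the pose to reach, as a shift and turn from the pose measured when the call began, along the tool's axes at that moment; what a row does not reach only later rows make up. A row lasts 1/12 s, in which the tool goes at most 41.7 mm and 7.16 degrees, less where a joint would pass 70% of its speed; a pose out of reach is approached as far as the arm can. A call with a gripper value outside its range is refused whole. "claw" is the finger opening in cm, from 0 to 8.54, set as the call begins (left out, the last holds). The fingers move at their own pace and stop on an object; "grip_force" is the grip in N (left out, the last holds). Time passes only in rows, so rows that repeat a pose let the fingers close. It gives the time, the measured TCP pose, the force and the opening at its end, in the units of the state.
- bot.read_state(): the state, without advancing time (a new reading comes with each control period).
- viewer.read_camera(name): name is "scene" or "top"; returns a dict with "color" (384x512x3 uint8, red, green, blue), "fx", "fy", "cx", "cy" (pixels), "eye" and "rotation" of the camera in the world. Camera axes: x right, y down, z forward; pixel columns grow to the right and rows downward; lengths in m; the calibration is good to about 2 mm. A picture is of the moment at which its call begins. There is no depth.
- finish_job(): hands the job in, once; it reports no verdict.
The state is a dict: "time": time; "q": joint angles; "joint_vel": joint speeds; "joint_torque": joint torques, N m; "tool_pos": TCP position; "tcp_rot": TCP orientation; "wrist_force": force on the tool from outside, world axes, zero at the start; "torque": the same for the moment, N m; "width": opening from 0.0 (shut) to 1.0 (fully open).
Only numpy, scipy, OpenCV 4.12 (cv2) and the standard library are available. Lean on these libraries where they do the work, as an engineer would, in place of code of your own. Each camera call takes 0.05 s, during which the arm holds its last target.

### The job

Take the portafilter from its wooden stand and lock it into the coffee tap: offer it up from below with the handle swung out to the left (as seen from the robot), feel for the slots, push it up and turn the handle to the front until it stops. Let go, so that it hangs there by its lugs, and leave the other things on the counter where they are.

Things in the scene. Friction and masses are not known exactly. Their poses are not given: they have to be found in the camera images.
- portafilter: Loose, 0.3 kg. Open steel basket, 60 mm tall and 60 mm across, with a straight black handle on one side; 165 mm long. Origin: centre of the basket's underside; z up; the handle points to its -x. Starts upright, basket in the stand's well, handle roughly towards the robot.
- handle (a point): Point on the handle's centre line, 100 mm from the basket's axis, 28 mm above its underside; axes as the portafilter's. The handle is a flat-sided bar 24 mm wide and 24 mm high, from 55 to 135 mm from the axis; a round neck 18 mm thick joins it to the basket. Pushed up against something with over about 4 N, it pivots in the fingers: feel gently.
- lugs (a point): Midpoint between the portafilter's two lugs, on the basket's axis 53 mm above the underside; axes as the portafilter's. The lugs stick out at +y and -y to 40 mm from the axis, each 16 mm wide, 6 mm thick (50 to 56 mm above the underside). The basket's rim is at 60 mm.
- stand: Fixed dark-wood stand, left or right of the tap. Origin on the table below the well's centre; the handle lies towards its -x. The basket's underside rests 30 mm above the table; the well's rim is at 41 mm and leaves 2.5 mm all round; a post 18 mm wide at x = -72 mm carries the handle from below (top at 46 mm).
- machine: Fixed steel coffee tap. Origin on the table, on the upright axis of its group (where the portafilter goes). Its front, towards the robot, is -x; its left side, seen from the robot, is +y. Drip tray under the group 136 mm across, 22 mm high. Slim column behind, at x = 115, y = -65 mm.
- head (a point): Centre of the flat underside of the tap's round head, 235 mm above the table, 25 mm in front of the group's axis. The head is 170 mm across and 47 mm thick, with two cups on it. It overhangs the handle (about 173 mm up when locked), so a gripper there must lean back, away from the axis, by 20 to 45 degrees.
- mount (a point): Centre of the bayonet collar's lower face, on the group's axis, 190 mm up; axes as the machine's. The collar is 97 mm across. Just inside is a flange 5 mm thick with a 65 mm bore (2.5 mm clear of the basket all round) and two opposite slots about 19 mm wide for the lugs. The lugs then turn above the flange.
- seal (a point): Centre of the hard seal face inside the collar, 208 mm above the table, that stops the rim. Basket underside: 134 mm or less above the table while the flange blocks the lugs, up to 148 mm once they are through the slots, 145 mm when the lugs rest on the flange.
- entry (a point): Roughly where the handle's centre line (100 mm from the axis) is when the lugs enter: handle 46 degrees to the left of straight front (portafilter yaw = machine yaw - 46 deg). Each tap's collar, slots and stop together, is clocked up to 10 degrees either way; this shows in no pose and must be felt. The slots give about 3 degrees either way.
- locked (a point): Roughly where the handle's centre line (100 mm from the axis) is when locked: straight to the tap's front, give or take 10 degrees as the collar is clocked. From the slots the handle turns 46 degrees to here, counter-clockwise seen from above, to a hard stop; it turns no other way. Little force is needed.
- knockbox: Fixed grey knock box, a round tub 112 mm across, 86 mm tall with a rubber bar over it, on the other side of the tap from the stand. Origin at its underside.
- tamper: Bystander: dark steel tamper standing on its 56 mm foot, 84 mm tall, in front of the tap. Origin under its foot.
- jug: Bystander: steel jug, 80 mm across, 100 mm tall, handle at its +y. Origin at its underside.
- glassmug: Bystander: glass mug, 76 mm across, 85 mm tall. Origin at its underside.
- pod: Bystander: flat round aluminium pod, 60 mm across, 14 mm tall. Origin at its underside.
- brush: Bystander: a hand brush lying on the table, handle to its -x.
Mind the look-alikes: they are no part of the job. Leave any green or red look-alike of the portafilter alone.

How it is judged:
By the outcome, as a careful person would: the job done as asked, in the order asked, and still so for the second after the job is handed in, with the robot touching nothing.
It also fails if it takes over 64 s, if anything falls off the work surface, if the arm or the gripper's body presses on something with over 40 N, if the wrist force passes 120 N, or if a joint passes its speed limit or range.

## Working session

There is one attempt and no reset: what is moved stays moved. The work goes in short steps, Python scripts to look and compute and a tool call to move; the robot and the scene stay as the last step left them, time stands still between calls to the robot, and variables do not carry over. Pictures are saved under pics/ and viewed, and the job is handed in when it is done.

Besides the shell and the picture viewer there is one more tool, called after "Emit:" as a command line: name --argument value ..., lists and objects as JSON in quotes. servo_tool: Moves the arm, as the interface text tells. Its arguments: {"type":"object","properties":{"plan":{"type":"array"},"claw":{"type":"number"},"grip_force":{"type":"number"}},"required":["plan"]}

```bash
ls; mkdir -p pics
python3 - <<'E'
from workcell import bot, viewer
import cv2,numpy as np
s=bot.read_state(); print(s)
for n in("scene","top"):
    c=viewer.read_camera(n); print(n,c["fx"],c["fy"],c["cx"],c["cy"],c["eye"],np.round(c["rotation"],4).tolist())
    np.savez(f"pics/{n}0.npz",**c)
    cv2.imwrite(f"pics/{n}0.png",cv2.resize(c["color"][:,:,::-1],(768,576),interpolation=cv2.INTER_CUBIC))
E
```

```text
pics
{'time': 0.0, 'q': array([-1.18889371e+00,  2.64779319e-01,  1.60541983e+00, -1.15702738e-06,
        1.27369739e+00, -3.68933278e-02]), 'joint_vel': array([-1.01002306e-03,  1.23131590e-03,  6.44465278e-04, -6.81488773e-04,
        1.30405573e-03, -5.59969267e-05]), 'joint_torque': array([-3.78513350e-04, -5.15109944e+01, -3.67315722e+01, -5.50048535e-04,
        1.29258778e-02,  1.91688849e-05]), 'tool_pos': array([ 0.2742168 , -0.61596471,  0.22991966]), 'tcp_rot': array([-3.07074835e+00, -6.52574935e-01,  6.22452646e-04]), 'wrist_force': array([-0.79922172,  0.64348186, -0.62608874]), 'torque': array([ 0.04784711,  0.03220408, -0.01324355]), 'width': 0.9971927380804816}
scene 488.94370593541817 488.94370593541817 255.37563472236715 194.66308623524276 [ 1.15548665 -0.66366733  1.49521726] [-2.3486, -1.131, 0.3084]
top 427.62698983608146 427.62698983608146 259.61798808275483 187.99455877971474 [ 0.37195116 -0.11665628  1.68688442] [-2.1885, 2.1595, -0.0776]
```

View pics/scene0.png

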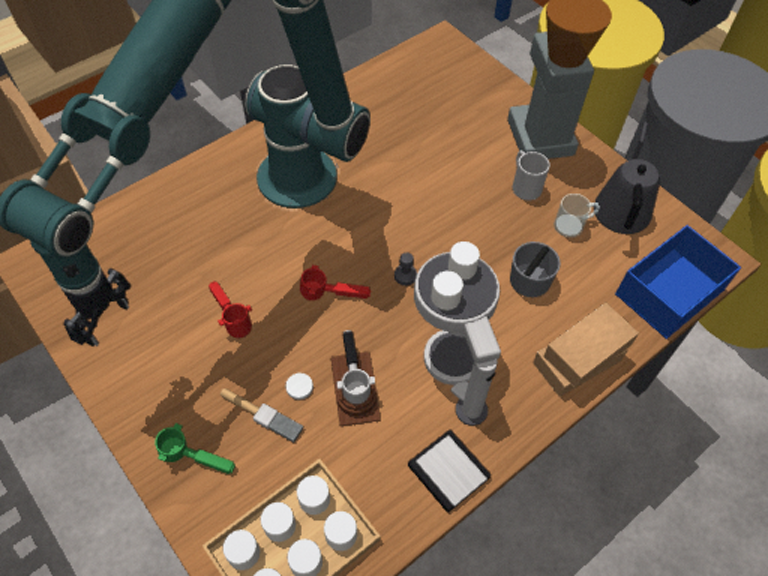

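View pics/top0.png

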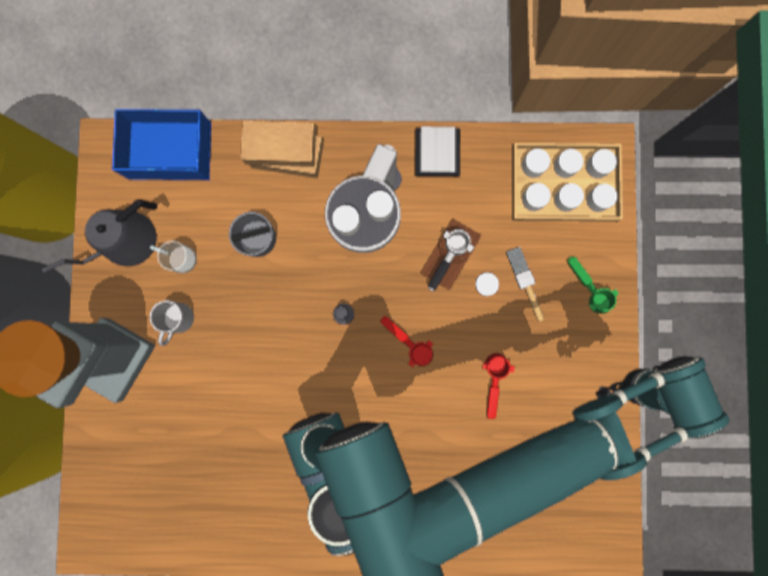

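Candidates (in the 768×576 top view):
- red look-alikes at (421,354) and (497,366)
- green look-alike at (602,299)
- steel basket with a black handle in the wooden stand at (457,241), which matches the description

I'll crop in on that one and on the tap.

```bash
cat > h.py <<'E'
import numpy as np,cv2
from scipy.spatial.transform import Rotation as R
def ld(n):
    d=np.load(f"pics/{n}.npz"); return {k:d[k] for k in d.files}
def ray(c,u,v):
    d=np.array([(u-c["cx"])/c["fx"],(v-c["cy"])/c["fy"],1.]); 
    return np.array(c["eye"]),R.from_rotvec(c["rotation"]).apply(d)
def onz(c,u,v,z):
    e,d=ray(c,u,v); return e+d*(z-e[2])/d[2]
def proj(c,p):
    q=R.from_rotvec(c["rotation"]).inv().apply(np.array(p)-c["eye"]); return c["fx"]*q[0]/q[2]+c["cx"],c["fy"]*q[1]/q[2]+c["cy"]
def tri(c1,uv1,c2,uv2):
    e1,d1=ray(c1,*uv1);e2,d2=ray(c2,*uv2)
    A=np.stack([d1,-d2],1);t=np.linalg.lstsq(A,e2-e1,rcond=None)[0]
    a=e1+t[0]*d1;b=e2+t[1]*d2; return (a+b)/2,np.linalg.norm(a-b)
def crop(c,u0,v0,w,h,k,fn):
    im=c["color"][v0:v0+h,u0:u0+w,::-1]; cv2.imwrite(fn,cv2.resize(im,(w*k,h*k),interpolation=cv2.INTER_CUBIC))
E
python3 - <<'E'
from h import *
t=ld("top0");s=ld("scene0")
crop(t,200,90,130,110,6,"pics/ct0.png"); crop(s,210,150,130,140,4,"pics/cs0.png")
E
```

```text
(no output)
```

View pics/ct0.png

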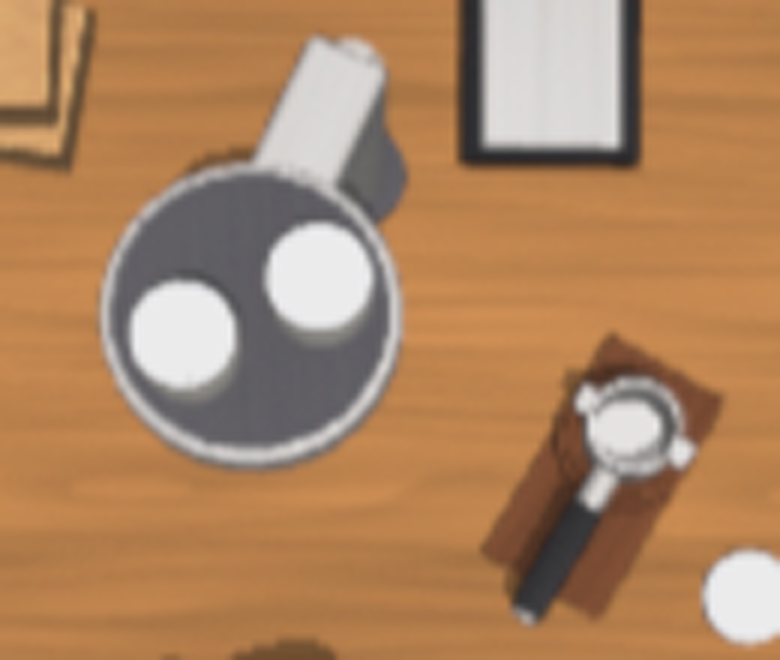

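View pics/cs0.png

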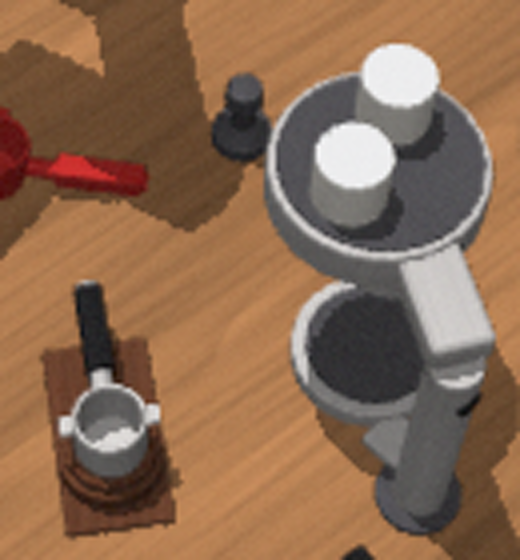

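Run:
```python
from h import *
s=ld("scene0")
crop(s,275,205,65,78,10,"pics/cs1.png")
```

```text
(no output)
```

View pics/cs1.png

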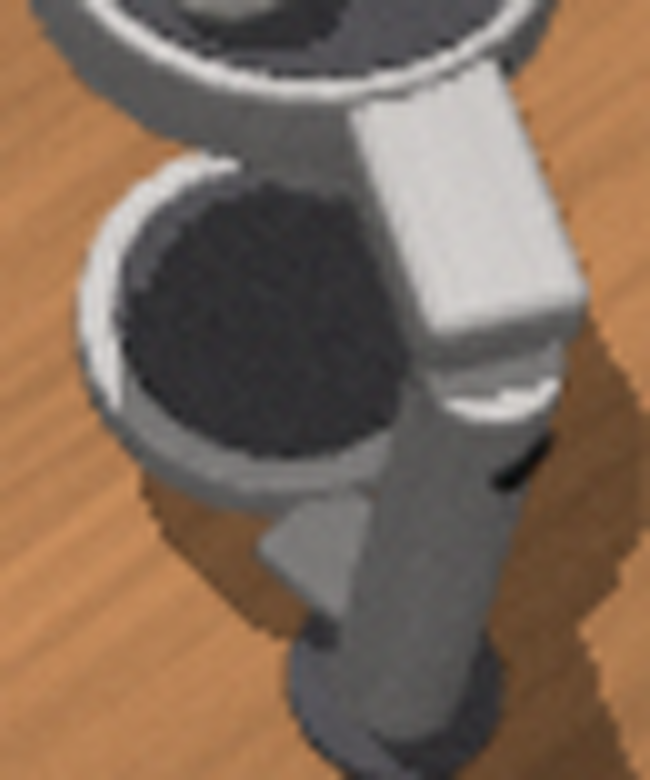

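```bash
cat > meas.py <<'E'
from h import *
from scipy.optimize import least_squares
t=ld("top0");s=ld("scene0")
P=lambda x,y,u0,v0,k:(u0+(x+.5)/k-.5,v0+(y+.5)/k-.5)
T=lambda x,y:P(x,y,200,90,6); S=lambda x,y:P(x,y,210,150,4); S1=lambda x,y:P(x,y,275,205,10)
def circ(c,f,pts,z,r=None):
    q=np.array([onz(c,*f(*p),z)[:2] for p in pts])
    if r: o=least_squares(lambda a:np.hypot(*(q-a).T)-r,q.mean(0)+[0.01,0.01],loss='soft_l1',f_scale=.002); return o.x,np.round((np.hypot(*(q-o.x).T)-r)*1e3,1)
    o=least_squares(lambda a:np.hypot(*(q-a[:2]).T)-a[2],[*q.mean(0),.05]); return o.x,np.round(o.fun*1e3,1)
print("head",circ(t,T,[(101,310),(402,310),(251,467),(145,205),(357,422),(145,422)],.282))
print("tray",circ(s,S1,[(77,310),(85,275),(110,225),(150,180),(200,153),(88,360)],.022,.068))
print("tray dark",circ(s,S1,[(118,320),(285,460),(200,430),(140,385),(385,420),(240,450)],.020))
print("foot",circ(s,S1,[(288,660),(295,710),(350,775),(503,680),(485,735),(450,770)],.0))
for nm,z in(("lugs",.083),):
    a=onz(t,*T(588,400),z);b=onz(t,*T(681,453),z); print(a,b,np.linalg.norm(a-b),(a+b)/2)
    d=b-a; print("handle dir from lugs (deg)",np.degrees(np.arctan2(*( (lambda n:(n[1],n[0]))(np.array([d[1],-d[0]]))))))
    a=onz(s,*S(67,426),z);b=onz(s,*S(152,414),z); print(a,b,np.linalg.norm(a-b),(a+b)/2)
print("rim",circ(t,T,[(583,425),(686,425),(633,377),(633,477)],.09))
print("hend T",onz(t,*T(528,612),.058),"S",onz(s,*S(87,284),.058))
print("hbar T neck/tip",onz(t,*T(588,507),.07),onz(t,*T(527,605),.07))
print("hbar S",onz(s,*S(101,372),.07),onz(s,*S(88,287),.07))
print("tri end",tri(t,T(528,610),s,S(88,286)))
print("tri lugmid",tri(t,T(634.5,426.5),s,S(109.5,420)))
# column top corners
print("stand corners T",[np.round(onz(t,*T(*p),.02),3).tolist() for p in((612,334),(722,397),(597,620),(482,550))])
E
python3 meas.py
```

```text
head (array([ 0.64093975, -0.03764171,  0.08439757]), array([-1.1, -0.6,  1.1,  1.1, -0. , -0.4]))
tray (array([ 0.67050233, -0.0364094 ]), array([ 1.1, -0.2, -1.1, -0. ,  0.6, -0.1]))
tray dark (array([ 0.66734747, -0.03595113,  0.05352909]), array([-0. ,  1.5, -1.6,  0.8, -0.4, -0.2]))
foot (array([ 0.78717517, -0.08783856,  0.03532096]), array([-0. , -0.7,  1.3,  0.9, -1.1, -0.4]))
[ 0.62668151 -0.24000719  0.083     ] [ 0.59371966 -0.29868782  0.083     ] 0.0673045410705157 [ 0.61020059 -0.26934751  0.083     ]
handle dir from lugs (deg) 150.6763809641719
[ 0.59307236 -0.29902952  0.083     ] [ 0.62665545 -0.23980265  0.083     ] 0.06808557559491504 [ 0.6098639  -0.26941608  0.083     ]
rim (array([ 0.60888366, -0.26872453,  0.03196687]), array([ 0.3,  0.3, -0.3, -0.3]))
hend T [ 0.49402556 -0.20467466  0.058     ] S [ 0.48880423 -0.20038701  0.058     ]
hbar T neck/tip [ 0.56031344 -0.24144871  0.07      ] [ 0.49755138 -0.2033579   0.07      ]
hbar S [ 0.56658974 -0.2450503   0.07      ] [ 0.49716818 -0.20534105  0.07      ]
tri end (array([ 0.49478812, -0.20396404,  0.06683265]), np.float64(0.000543320960992988))
tri lugmid (array([ 0.61004734, -0.2694624 ,  0.08335723]), np.float64(0.00028863759029433203))
stand corners T [[0.681, -0.26, 0.02], [0.64, -0.333, 0.02], [0.492, -0.252, 0.02], [0.537, -0.176, 0.02]]
```

```bash
cat > m2.py <<'E'
from h import *
from scipy.optimize import least_squares
t=ld("top0");s=ld("scene0")
def edges(c,ctr,z,r,angs,win=.012):
    hsv=cv2.cvtColor(c["color"],cv2.COLOR_RGB2HSV)[:,:,1].astype(np.float32)
    out=[]
    for a in np.radians(angs):
        rr=np.arange(r-win,r+win,.0003)
        uv=np.array([proj(c,[ctr[0]+q*np.cos(a),ctr[1]+q*np.sin(a),z]) for q in rr],np.float32)
        v=cv2.remap(hsv,uv[None,:,0],uv[None,:,1],cv2.INTER_LINEAR)[0]
        lo,hi=v[:8].mean(),v[-8:].mean()
        if abs(hi-lo)<40: continue
        m=(lo+hi)/2; i=np.argmax((v-m)*np.sign(hi-lo)>0)
        out.append([np.degrees(a),rr[i]])
    return np.array(out)
def fit(ctr,e,r=None):
    a=np.radians(e[:,0]);q=ctr+e[:,1:]*np.stack([np.cos(a),np.sin(a)],1)
    f=(lambda p:np.hypot(*(q-p[:2]).T)-(p[2] if r is None else r))
    o=least_squares(f,[*ctr,.07] if r is None else ctr,loss='soft_l1',f_scale=.0007); return np.round(o.x,4),np.round(f(o.x)*1e3,1)
e=edges(t,np.array([.641,-.0376]),.282,.0845,np.arange(90,300,10)); print("head T",fit(np.array([.641,-.0376]),e),fit(np.array([.641,-.0376]),e,.085),e[:,0])
c0=np.array([.668,-.036])
for z,an in((.022,np.arange(170,300,6)),(0.,np.arange(250,390,6)),):
    e=edges(s,c0,z,.068,an)
    print("tray",z,np.c_[e[:,0],np.round(e[:,1]*1e3,1)].tolist())
E
python3 m2.py
python3 - <<'E'
from h import *
s=ld("scene0")
for z in(0,.022):
  for a in range(0,360,30):
    u,v=proj(s,[.668+.068*np.cos(np.radians(a)),-.036+.068*np.sin(np.radians(a)),z]); print(z,a,round((u-275)*10),round((v-205)*10),end=' | ')
E
```

```text
head T (array([ 0.6386, -0.0382,  0.0843]), array([ 0.8,  0.4, -0.1, -0.5, -0.6, -0.4, -0.1,  0.2, -0. , -0.2,  0.7,
        0.1,  0.8,  0.1, -0. , -0.3,  0.1, -0.2, -0.6, -0.2,  0.5])) (array([ 0.6394, -0.038 ]), array([-0.1, -0.3, -0.6, -0.9, -0.9, -0.6, -0.2,  0.2,  0.1, -0. ,  0.8,
        0.2,  0.9,  0.1, -0.1, -0.5, -0.3, -0.6, -1.2, -0.9, -0.3])) [ 90. 100. 110. 120. 130. 140. 150. 160. 170. 180. 190. 200. 210. 220.
 230. 240. 250. 260. 270. 280. 290.]
tray 0.022 [[170.0, 66.8], [176.0, 67.1], [182.0, 67.4], [188.0, 67.4], [194.0, 67.4], [200.0, 67.7], [206.0, 67.1], [212.0, 67.4], [218.0, 67.7], [224.0, 67.7], [230.0, 68.0], [236.00000000000003, 68.6], [242.0, 69.2], [248.0, 70.7], [254.00000000000003, 71.0], [260.0, 72.8], [266.0, 73.4], [272.0, 73.4], [278.0, 74.6], [284.0, 75.2], [290.0, 75.5], [296.0, 75.8]]
tray 0.0 [[250.00000000000003, 66.2], [256.0, 66.2], [262.0, 65.6], [268.0, 65.3], [274.0, 65.9], [280.0, 66.2], [286.0, 66.2], [292.0, 65.6], [298.0, 65.9], [304.0, 66.2], [310.0, 65.3]]
0 0 400 478 | 0 30 455 403 | 0 60 459 312 | 0 90 411 229 | 0 120 326 177 | 0 150 226 166 | 0 180 136 201 | 0 210 79 273 | 0 240 71 363 | 0 270 116 449 | 0 300 202 505 | 0 330 307 516 | 0.022 0 408 450 | 0.022 30 464 374 | 0.022 60 467 282 | 0.022 90 419 199 | 0.022 120 333 146 | 0.022 150 232 135 | 0.022 180 141 170 | 0.022 210 83 243 | 0.022 240 75 334 | 0.022 270 120 420 | 0.022 300 208 477 | 0.022 330 314 488 |
```

```bash
cat >> m2.py <<'E'
print('----')
for z,an in((.282,np.arange(60,260,10)),(.235,np.arange(215,345,10))):
    c0=np.array([.641,-.037]); e=edges(s,c0,z,.0845,an,.02)
    print(z,np.c_[e[:,0],np.round(e[:,1]*1e3,1)].tolist()); print(fit(c0,e),fit(c0,e,.0845))
e=edges(t,np.array([.787,-.088]),0,.035,np.arange(250,400,10)); print("footT",np.c_[e[:,0],np.round(e[:,1]*1e3,1)].tolist())
e=edges(s,np.array([.787,-.088]),0.01,.035,np.arange(-140,60,10)); print("footS",np.c_[e[:,0],np.round(e[:,1]*1e3,1)].tolist()); print(fit(np.array([.787,-.088]),e))
E
python3 m2.py | sed '1,/----/d'
```

```text
0.282 [[59.99999999999999, 82.2], [70.0, 81.6], [80.0, 81.6], [90.0, 80.1], [100.0, 79.5], [110.0, 94.5], [140.0, 99.6], [150.0, 79.2], [160.0, 79.5], [170.0, 79.8], [180.0, 80.1], [190.0, 80.1], [239.99999999999997, 87.3], [250.00000000000003, 91.8]]
(array([ 0.6455, -0.0421,  0.0855]), array([-0.9, -0.4,  0.5, -0.2, -0.1, 15.4, 20.8,  0.2,  0. , -0.3, -0.8,
       -1.7, -0.1,  3.2])) (array([ 0.6447, -0.0412]), array([-0.3, -0. ,  0.8, -0.1, -0.1, 15.3, 20.6,  0. , -0.1, -0.3, -0.6,
       -1.4,  1.1,  4.7]))
0.235 [[225.0, 84.0], [235.0, 84.0], [245.00000000000003, 83.1], [255.00000000000003, 82.5], [265.0, 82.8], [275.0, 83.7], [285.0, 83.4]]
(array([ 0.6424, -0.0291,  0.0909]), array([-0.2,  0.5, -0. , -0.4, -0.1,  0.6, -0.2])) (array([ 0.6407, -0.0357]), array([ 0.3,  0.4, -0.3, -0.8, -0.4,  0.5,  0.2]))
footT [[250.00000000000003, 34.4], [260.0, 34.4], [270.0, 35.6], [280.0, 35.3], [290.0, 35.6], [300.0, 36.2], [310.0, 37.1], [320.0, 38.0], [330.0, 40.7]]
footS [[-140.0, 35.3], [-130.0, 35.3], [-119.99999999999999, 36.2], [-110.0, 38.0], [-100.0, 38.0], [-90.0, 38.9], [-80.0, 40.4], [-70.0, 40.1], [-59.99999999999999, 41.0], [-50.0, 40.1], [-40.0, 41.0], [-29.999999999999996, 39.5], [-20.0, 40.4], [-10.0, 38.3], [0.0, 37.7], [10.0, 37.4], [20.0, 36.8], [29.999999999999996, 35.6], [40.0, 34.4], [50.0, 34.4]]
(array([ 0.7903, -0.0921,  0.0352]), array([ 0.5, -0.5, -0.5,  0.4, -0.4, -0.2,  0.7, -0. ,  0.6, -0.4,  0.6,
       -0.6,  0.8, -0.7, -0.6, -0. ,  0.3, -0. , -0.3,  0.6]))
```

```bash
cat > k.py <<'E'
from h import *
def toolR(head,lean):
    a,l=np.radians(head),np.radians(lean); d=np.array([np.cos(a),np.sin(a),0]);k=np.array([0,0,1.])
    z=d*np.sin(l)-k*np.cos(l); x=-d*np.cos(l)-k*np.sin(l)
    return R.from_matrix(np.stack([x,np.cross(z,x),z],1))
def tcp_for(axis,under,head,lean,g=.110,gp=.019):
    "basket axis xy, underside z, heading (=portafilter yaw deg)"
    a=np.radians(head); d=np.array([np.cos(a),np.sin(a),0])
    p=np.array([axis[0],axis[1],under+.028])-g*d; Rt=toolR(head,lean)
    return p+Rt.as_matrix()[:,2]*gp,Rt
def rel(pos,Rt,s=None):
    if s is None:
        from workcell import bot; s=bot.read_state()
    R0=R.from_rotvec(s["tcp_rot"]); dp=R0.inv().apply(pos-s["tool_pos"])*100
    rv=(R0.inv()*Rt).as_rotvec(degrees=True); return np.round(dp,2).tolist()+np.round(rv,1).tolist()
E
python3 - <<'E'
from k import *
t=ld("top0")
print("tamper",onz(t,228.7,208.7,.08))
p,Rt=tcp_for((.610,-.269),.030,-29.5,43)
print(p); pre=p-Rt.as_matrix()[:,2]*.09
print(pre,rel(pre,Rt),rel(p,Rt))
E
```

```text
tamper [0.42499814 0.01712926 0.08      ]
[ 0.52553892 -0.22121422  0.04410428]
[ 0.47211661 -0.19098933  0.10992611] [35.36, -30.76, 12.08, -47.1, -23.8, -119.4] [39.01, -25.81, 18.65, -47.1, -23.8, -119.4]
```

Emit:
servo_tool --plan '[[[35.36, -30.76, 12.08, -47.1, -23.8, -119.4], [35.36, -30.76, 12.08, -47.1, -23.8, -119.4], [35.36, -30.76, 12.08, -47.1, -23.8, -119.4], [35.36, -30.76, 12.08, -47.1, -23.8, -119.4], [35.36, -30.76, 12.08, -47.1, -23.8, -119.4], [35.36, -30.76, 12.08, -47.1, -23.8, -119.4], [35.36, -30.76, 12.08, -47.1, -23.8, -119.4], [35.36, -30.76, 12.08, -47.1, -23.8, -119.4], [35.36, -30.76, 12.08, -47.1, -23.8, -119.4], [35.36, -30.76, 12.08, -47.1, -23.8, -119.4], [35.36, -30.76, 12.08, -47.1, -23.8, -119.4], [35.36, -30.76, 12.08, -47.1, -23.8, -119.4], [35.36, -30.76, 12.08, -47.1, -23.8, -119.4], [35.36, -30.76, 12.08, -47.1, -23.8, -119.4], [35.36, -30.76, 12.08, -47.1, -23.8, -119.4], [35.36, -30.76, 12.08, -47.1, -23.8, -119.4], [35.36, -30.76, 12.08, -47.1, -23.8, -119.4], [35.36, -30.76, 12.08, -47.1, -23.8, -119.4], [35.36, -30.76, 12.08, -47.1, -23.8, -119.4], [35.36, -30.76, 12.08, -47.1, -23.8, -119.4]]]' --claw 5

```text
time: 1.77
tool_pos: [0.4788, -0.1937, 0.113]
tcp_rot: [0.615, 2.332, -0.241]
wrist_force: [-0.1, -0.3, 0.3]
width: 0.587
```

```bash
cat > shot.py <<'E'
import sys
from h import *
from workcell import viewer
tag=sys.argv[1]
for n in("scene","top"):
    c=viewer.read_camera(n); np.savez(f"pics/{n}{tag}.npz",**c)
E
python3 shot.py 1
python3 - <<'E'
from k import *
from workcell import bot
s=bot.read_state();print(s["q"])
p,Rt=tcp_for((.610,-.269),.030,-29.5,43); pre=p-Rt.as_matrix()[:,2]*.09
print(rel(pre,Rt),rel(p,Rt)); M=R.from_rotvec(s["tcp_rot"]).as_matrix(); print(M)
t=ld("top1");c=ld("scene1"); crop(t,230,110,130,100,6,"pics/ct1.png"); crop(c,190,150,130,140,4,"pics/cs1b.png")
E
```

```text
[-0.36030248 -0.27665269  2.57043708 -0.7670785   0.15412779 -0.69279306]
[0.67, -0.12, -0.26, -0.1, -0.4, -0.1] [0.6, -0.1, 8.74, -0.1, -0.4, -0.1]
[[-6.39885989e-01  4.95518581e-01  5.87373184e-01]
 [ 3.64984094e-01  8.68597335e-01 -3.35149639e-01]
 [-6.76263656e-01 -7.56890531e-05 -7.36659665e-01]]
```

View pics/ct1.png

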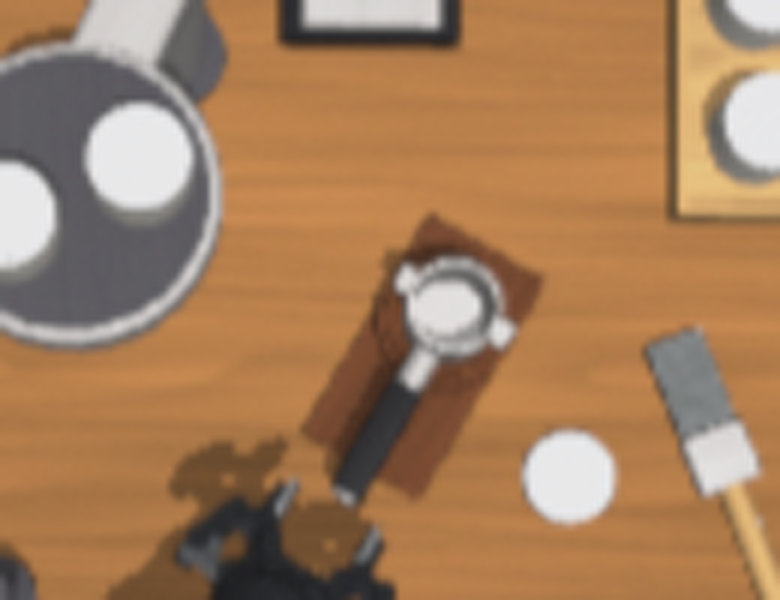

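View pics/cs1b.png

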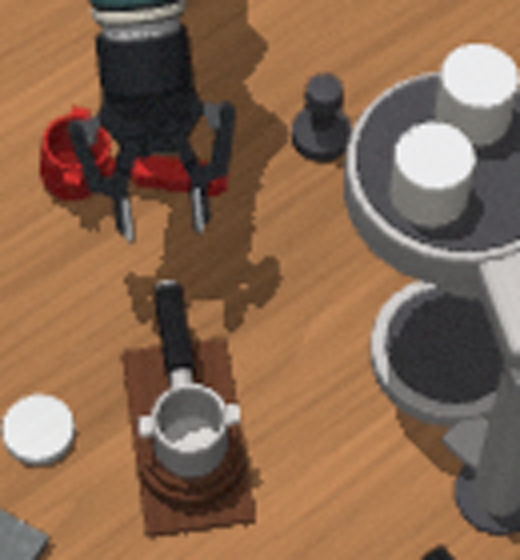

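Emit:
servo_tool --plan '[[[0.3, -0.1, 2.5, 0, -0.4, 0], [0.6, -0.1, 5, 0, -0.4, 0], [0.6, -0.1, 7.5, 0, -0.4, 0], [0.6, -0.1, 8.7, 0, -0.4, 0], [0.6, -0.1, 8.7, 0, -0.4, 0], [0.6, -0.1, 8.7, 0, -0.4, 0]]]'

```text
time: 2.37
tool_pos: [0.522, -0.2234, 0.0711]
tcp_rot: [0.624, 2.369, -0.222]
wrist_force: [-0.2, -0.2, 0.1]
width: 0.584
```

```bash
python3 shot.py 2
python3 - <<'E'
from k import *
from workcell import bot
s=bot.read_state();print(s["q"],s["tool_pos"],s["wrist_force"])
p,Rt=tcp_for((.610,-.269),.030,-29.5,43)
print(rel(p,Rt))
t=ld("top2");c=ld("scene2"); crop(t,230,110,130,100,6,"pics/ct2.png"); crop(c,190,150,130,140,4,"pics/cs2.png")
E
```

```text
[-0.40984177 -0.0579809   2.47980613 -1.31046771  0.06423452 -0.17895869] [ 0.52131349 -0.22284705  0.07155348] [ 0.46408611 -0.64311259  1.01370395]
[1.56, 0.33, 2.28, 0.3, -2.6, -0.1]
```

View pics/ct2.png

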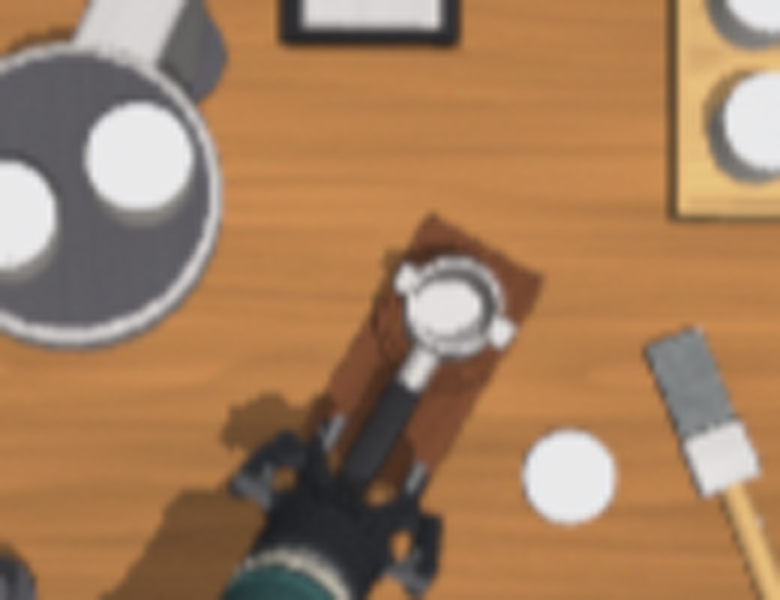

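View pics/cs2.png

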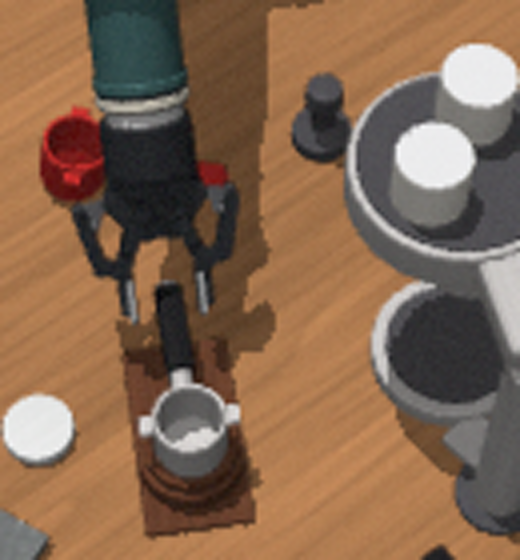

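```bash
cat > ik.py <<'E'
from k import *
from scipy.optimize import least_squares
from scipy.linalg import lstsq
S=[([-1.18889,.264779,1.60542,0,1.273697,-.036893],[.2742168,-.615965,.22992],[-3.0707,-.652575,.00062]),
([-0.36030248,-0.27665269,2.57043708,-0.7670785,0.15412779,-0.69279306],[0.4788,-0.1937,0.113],[0.615,2.332,-0.241]),
([-0.40984177,-0.0579809,2.47980613,-1.31046771,0.06423452,-0.17895869],[0.52131349,-0.22284705,0.07155348],[.624,2.369,-.222])]
def fit():
    A=[];b=[]
    for q,p,rv in S:
        z=R.from_rotvec(rv).as_matrix()[:,2];c,s=np.cos(q[0]),np.sin(q[0])
        e=np.array([c,s,0]);l=np.array([-s,c,0]);p=np.array(p)
        A.append([1,np.sin(q[1]),np.sin(q[1]+q[2]),0,z@e]);b.append(p@e)
        A.append([0,np.cos(q[1]),np.cos(q[1]+q[2]),1,z[2]]);b.append(p[2])
        A.append([0,0,0,0,z@l]);b.append(p@l)
    x,_,rk,_=lstsq(A,b); return x,np.array(A)@x-b
x,res=fit()
Ry=lambda a:R.from_euler('y',a).as_matrix();Rz=lambda a:R.from_euler('z',a).as_matrix()
def fk(q,off=0):
    r0,L2,L3,z0,Lt=x
    M=Rz(q[0])@Ry(q[1]+q[2]); c=np.array([np.cos(q[0]),np.sin(q[0]),0])
    W=c*(r0+L2*np.sin(q[1])+L3*np.sin(q[1]+q[2]))+np.array([0,0,z0+L2*np.cos(q[1])+L3*np.cos(q[1]+q[2])])
    M=M@Rz(q[3])@Ry(q[4])@Rz(q[5]+off); return W+Lt*M[:,2],M
lo=np.array([-2.63,-.94,.31,-1.31,0,-2.55]);hi=np.array([2.63,2.18,2.57,4.45,2.66,2.55])
def ik(p,Rt,q0,off):
    def f(q):
        P,M=fk(q,off); return np.r_[(P-p)*10,(R.from_matrix(M).inv()*Rt).as_rotvec()]
    o=least_squares(f,np.clip(q0,lo+1e-3,hi-1e-3),bounds=(lo,hi)); return o.x,np.abs(o.fun).max()
if __name__=="__main__":
    print(x,np.round(res,4))
    for q,p,rv in S:
        P,M=fk(q); d=R.from_matrix(M).inv()*R.from_rotvec(rv); print(P-p,d.as_rotvec())
E
python3 ik.py
```

```text
[0.15480916 0.35667599 0.45049372 0.20706547 0.19235217] [ 0.0044 -0.0038 -0.0249  0.0075 -0.0024 -0.0079 -0.0118  0.0063 -0.0154]
[-0.02147352 -0.0133369  -0.00383314] [2.84598556e-05 4.45863979e-05 1.57079292e+00]
[ 0.00399028 -0.01009118 -0.00257853] [ 5.24870468e-05 -1.73955640e-03  1.56851535e+00]
[-0.0167927  -0.00934695  0.00639805] [-3.08947082e-04  1.38145295e-03  1.57115155e+00]
```

```bash
python3 - <<'E'
s=open('ik.py').read()
a=s.index("def fit");b=s.index("lo=np.array")
new='''Ry=lambda a:R.from_euler('y',a).as_matrix();Rz=lambda a:R.from_euler('z',a).as_matrix()
def cols(q):
    Z=Rz(q[0]);M3=Z@Ry(q[1]+q[2]);M2=Z@Ry(q[1]);M4=M3@Rz(q[3]);M5=M4@Ry(q[4])
    return np.stack([Z[:,0],Z[:,2],Z[:,1],M2[:,2],M3[:,2],M3[:,0],M5[:,0],M5[:,2]],1),M5
NM=["r0","z0","lat","L2","L3","a3","a5","Lt"]
def fit():
    A=np.vstack([cols(q)[0] for q,_,_ in S]);b=np.hstack([p for _,p,_ in S])
    lam=2e-4;x0=np.array([0.1,.2,0,.4,.4,0,0,.2]);n=A.shape[1]
    # ridge towards prior to keep it well posed
    xx=lstsq(np.vstack([A,lam*np.eye(n)]),np.r_[b,lam*x0])[0]; return xx,A@xx-b
x,res=fit()
def fk(q,off=np.pi/2):
    C,M5=cols(q); return C@x,M5@Rz(q[5]+off)
'''
s=s[:a]+new+s[b:]
s=s.replace("def ik(p,Rt,q0,off)","def ik(p,Rt,q0,off=np.pi/2)").replace("print(x,np","print(dict(zip(NM,np.round(x,4))),np")
open('ik.py','w').write(s)
E
python3 ik.py
```

```text
{'r0': np.float64(-0.0052), 'z0': np.float64(0.259), 'lat': np.float64(0.0249), 'L2': np.float64(0.5148), 'L3': np.float64(0.5712), 'a3': np.float64(0.0039), 'a5': np.float64(-0.0004), 'Lt': np.float64(0.3537)} [-0.  0.  0. -0. -0. -0.  0.  0.  0.]
[-3.90603574e-06  7.34710035e-07  8.08509548e-06] [ 4.65027109e-05  1.02664804e-05 -3.40666276e-06]
[-1.10450143e-05 -3.38712813e-05 -3.56304091e-05] [-0.00107436 -0.00114121 -0.00228062]
[1.60078766e-05 3.55017821e-05 2.75429548e-05] [0.00068275 0.00107609 0.00035546]
```

```bash
cat > ex.py <<'E'
from ik import *
ax=(.667,-.035)
for g in(.11,):
  for lean in(20,25,28,31,34,37,40,43):
    print("lean",lean)
    for nm,(a,u,h) in dict(stand=((.61,-.269),.03,-29.5),lift=((.61,-.269),.10,-29.5),e0=(ax,.10,-41),em=(ax,.134,-54),e=(ax,.14,-41),ep=(ax,.145,-28),l=(ax,.145,5),lp=(ax,.145,17)).items():
        p,Rt=tcp_for(a,u,h,lean,g)
        best=None
        for q40 in(-1,-.3,.5,2,3.1,3.8):
          for q60 in(-1.6,1.5,0):
            q,e=ik(p,Rt,[np.arctan2(p[1],p[0]),0,2.3,q40,.4,q60])
            m=np.min(np.r_[q-lo,hi-q][[0,1,2,3,5,6,7,8,9,11]]) if e<1e-3 else -1
            if e<1e-3 and (best is None or m>best[0]): best=(m,q,e)
        print("  ",nm,None if best is None else (round(best[0],2),np.round(best[1],2).tolist()))
E
python3 ex.py
```

```text
lean 20
   stand (np.float64(0.31), [-0.42, 0.08, 2.26, -0.07, 0.46, -1.42])
   lift (np.float64(0.35), [-0.42, -0.03, 2.22, -0.06, 0.61, -1.44])
   e0 (np.float64(0.48), [0.17, 0.09, 2.09, -0.39, 0.78, -0.43])
   em (np.float64(0.6), [0.22, 0.13, 1.97, -0.4, 0.94, -0.18])
   e (np.float64(0.52), [0.17, 0.04, 2.05, -0.36, 0.85, -0.47])
   ep (np.float64(0.45), [0.1, -0.03, 2.12, -0.27, 0.78, -0.82])
   l (np.float64(0.4), [-0.18, -0.09, 2.17, 0.14, 0.72, -1.92])
   lp (np.float64(0.25), [-0.27, -0.05, 2.14, 0.27, 0.77, -2.3])
lean 25
   stand (np.float64(0.25), [-0.42, 0.05, 2.32, -0.13, 0.34, -1.36])
   lift (np.float64(0.29), [-0.42, -0.07, 2.28, -0.09, 0.5, -1.4])
   e0 (np.float64(0.45), [0.22, 0.08, 2.12, -0.53, 0.74, -0.28])
   em (np.float64(0.57), [0.27, 0.13, 2.0, -0.52, 0.92, -0.06])
   e (np.float64(0.48), [0.22, 0.03, 2.09, -0.49, 0.81, -0.34])
   ep (np.float64(0.4), [0.13, -0.06, 2.17, -0.39, 0.71, -0.7])
   l (np.float64(0.34), [-0.19, -0.13, 2.23, 0.2, 0.63, -1.99])
   lp (np.float64(0.13), [-0.31, -0.09, 2.19, 0.38, 0.7, -2.42])
lean 28
   stand (np.float64(0.22), [-
[... 2111 characters left out ...]
, 0.73, 0.24])
   em (np.float64(0.43), [0.4, 0.16, 2.07, -0.88, 0.95, 0.31])
   e (np.float64(0.37), [0.35, 0.02, 2.2, -0.93, 0.78, 0.13])
   ep (np.float64(0.26), [0.24, -0.11, 2.31, -0.91, 0.57, -0.15])
   l (np.float64(0.09), [-0.25, -0.22, 2.4, 0.66, 0.36, -2.46])
   lp None
lean 43
   stand (np.float64(0.06), [-0.39, 0.02, 2.51, 3.7, 0.16, 1.11])
   lift (np.float64(0.09), [-0.39, -0.15, 2.48, -0.91, 0.11, -0.57])
   e0 (np.float64(0.21), [0.37, 0.09, 2.24, -1.1, 0.74, 0.34])
   em (np.float64(0.37), [0.42, 0.17, 2.08, -0.94, 0.97, 0.38])
   e (np.float64(0.29), [0.37, 0.03, 2.22, -1.02, 0.79, 0.23])
   ep (np.float64(0.23), [0.26, -0.11, 2.34, -1.04, 0.57, -0.01])
   l None
   lp None
```

```bash
cat > ex2.py <<'E'
from ik import *
ax=(.667,-.035); st=(.61,-.269)
for g in(.115,.118):
  for lean in(33,35,37):
    print("g",g,"lean",lean); q=np.array([-.41,-.03,2.45,-1.1,.08,-.3])
    for a,u,h in [(st,.03,-29.5),(st,.05,-29.5),(st,.10,-29.5),(ax,.10,-41),(ax,.134,-54),(ax,.134,-41),(ax,.145,-28),(ax,.145,-10),(ax,.145,0),(ax,.145,3),(ax,.145,6),(ax,.145,9),(ax,.145,12),(ax,.145,15)]:
        p,Rt=tcp_for(a,u,h,lean,g); q,e=ik(p,Rt,q)
        print("  ",u,h,np.round(q,2).tolist(),round(e,4))
E
python3 ex2.py
python3 - <<'E'
from k import *
for lean in (35,):
  p,Rt=tcp_for((.610,-.269),.030,-29.5,lean,.115); b=p-Rt.as_matrix()[:,2]*.05
  print(rel(b,Rt),rel(p,Rt))
E
```

```text
g 0.115 lean 33
   0.03 -29.5 [-0.4, 0.01, 2.42, -0.42, 0.15, -1.07] 0.0
   0.05 -29.5 [-0.4, -0.03, 2.41, -0.31, 0.2, -1.17] 0.0
   0.1 -29.5 [-0.4, -0.13, 2.38, -0.19, 0.33, -1.3] 0.0
   0.1 -41 [0.29, 0.07, 2.19, -0.78, 0.72, -0.0] 0.0
   0.134 -54 [0.35, 0.13, 2.04, -0.71, 0.93, 0.15] 0.0
   0.134 -41 [0.29, 0.02, 2.16, -0.72, 0.77, -0.08] 0.0
   0.145 -28 [0.19, -0.1, 2.26, -0.63, 0.62, -0.43] 0.0
   0.145 -10 [-0.02, -0.2, 2.34, -0.2, 0.44, -1.27] 0.0
   0.145 0 [-0.16, -0.2, 2.34, 0.21, 0.44, -1.89] 0.0
   0.145 3 [-0.2, -0.2, 2.34, 0.31, 0.46, -2.07] 0.0
   0.145 6 [-0.24, -0.19, 2.33, 0.41, 0.49, -2.23] 0.0
   0.145 9 [-0.28, -0.18, 2.32, 0.48, 0.52, -2.37] 0.0
   0.145 12 [-0.32, -0.17, 2.31, 0.55, 0.55, -2.5] 0.0
   0.145 15 [-0.33, -0.15, 2.29, 0.55, 0.58, -2.55] 0.0152
g 0.115 lean 35
   0.03 -29.5 [-0.4, 0.01, 2.44, -0.65, 0.11, -0.83] 0.0
   0.05 -29.5 [-0.4, -0.04, 2.43, -0.44, 0.15, -1.04] 0.0
   0.1 -29.5 [-0.4, -0.14, 2.4, -0.24, 0.28, -1.25] 0.0
   0.1 -41 [0.31, 0.07, 2.2, -0.84, 0.72, 0.07] 0.0
   0.134 -54 [0.37, 0.14, 2.05, -0.76, 0.93, 0.2] 0.0
   0.134 -41 [
[... 3044 characters left out ...]
 0.24, -1.17] 0.0
   0.1 -41 [0.33, 0.07, 2.22, -0.91, 0.72, 0.14] 0.0
   0.134 -54 [0.39, 0.14, 2.06, -0.81, 0.95, 0.25] 0.0
   0.134 -41 [0.33, 0.02, 2.19, -0.85, 0.77, 0.06] 0.0
   0.145 -28 [0.23, -0.12, 2.3, -0.79, 0.59, -0.27] 0.0
   0.145 -10 [-0.01, -0.23, 2.39, -0.28, 0.36, -1.18] 0.0
   0.145 0 [-0.17, -0.24, 2.39, 0.3, 0.36, -1.99] 0.0
   0.145 3 [-0.22, -0.23, 2.39, 0.44, 0.39, -2.2] 0.0
   0.145 6 [-0.26, -0.22, 2.38, 0.55, 0.42, -2.38] 0.0
   0.145 9 [-0.31, -0.21, 2.37, 0.64, 0.47, -2.54] 0.0
   0.145 12 [-0.32, -0.19, 2.35, 0.61, 0.5, -2.55] 0.0237
   0.145 15 [-0.32, -0.18, 2.33, 0.57, 0.53, -2.55] 0.0503
[1.74, 0.37, -3.03, 0.3, 5.4, -0.1] [2.21, 0.33, 1.95, 0.3, 5.4, -0.1]
```

Run:
```python
from k import *
p,Rt=tcp_for((.610,-.269),.030,-29.5,34,.117); b=p-Rt.as_matrix()[:,2]*.03
print(rel(b,Rt),rel(p,Rt),p)
```

```text
[2.06, 0.35, -1.17, 0.3, 6.4, -0.1] [2.39, 0.33, 1.81, 0.3, 6.4, -0.1] [ 0.51741562 -0.21661828  0.04224829]
```

Emit:
servo_tool --plan '[[[0.6, 0.1, -0.6, 0.1, 2.5, 0], [1.4, 0.2, -1.1, 0.2, 4.5, 0], [2.0, 0.35, -1.1, 0.3, 6.4, -0.1], [2.0, 0.35, -1.1, 0.3, 6.4, -0.1], [2.1, 0.35, -1.1, 0.3, 6.4, -0.1], [2.1, 0.35, -0.5, 0.3, 6.4, -0.1], [2.2, 0.35, 0.3, 0.3, 6.4, -0.1], [2.3, 0.33, 1.2, 0.3, 6.4, -0.1], [2.4, 0.33, 1.8, 0.3, 6.4, -0.1], [2.4, 0.33, 1.8, 0.3, 6.4, -0.1], [2.4, 0.33, 1.8, 0.3, 6.4, -0.1]]]'

```text
time: 3.38
tool_pos: [0.5167, -0.2163, 0.0418]
tcp_rot: [0.65, 2.477, -0.199]
wrist_force: [-0.0, 0.2, 0.1]
width: 0.584
```

```bash
python3 shot.py 3
python3 - <<'E'
from k import *
from workcell import bot
s=bot.read_state();print(s["q"],s["tool_pos"],s["wrist_force"],s["time"])
p,Rt=tcp_for((.610,-.269),.030,-29.5,34,.117)
print(rel(p,Rt))
t=ld("top3");c=ld("scene3"); crop(t,230,110,130,100,6,"pics/ct3.png"); crop(c,190,180,120,100,6,"pics/cs3.png")
E
```

```text
[-0.40234634  0.0048787   2.43466023 -0.51193464  0.12702702 -0.969591  ] [ 0.51702768 -0.21641674  0.04245089] [ 0.77132729 -0.92959545  0.47170478] 3.4833
[-0.02, 0.0, 0.04, 0.0, 0.0, 0.0]
```

View pics/ct3.png

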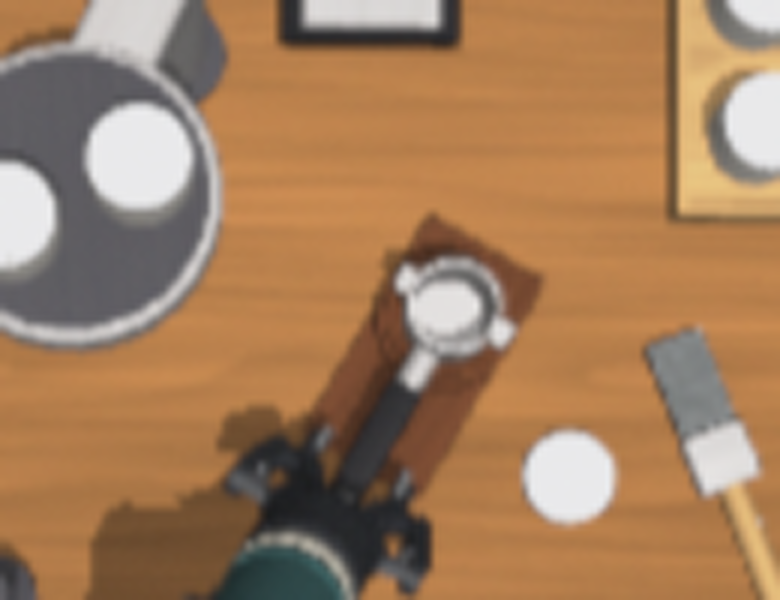

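View pics/cs3.png

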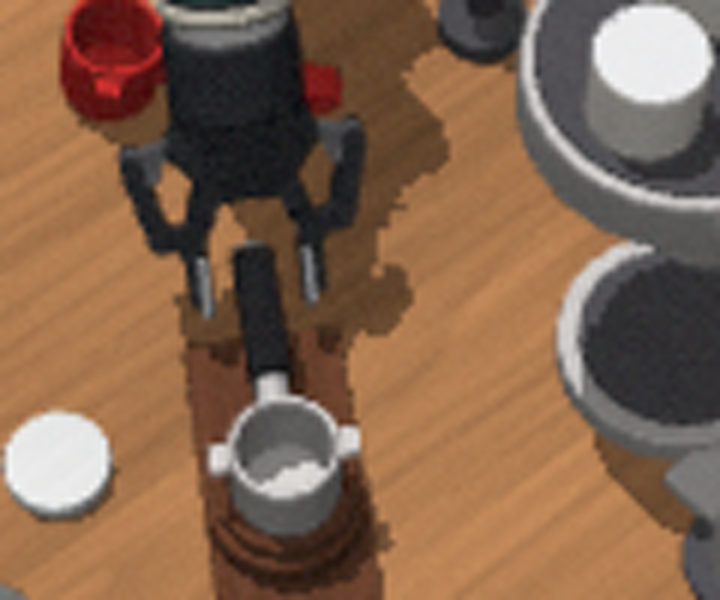

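Emit:
servo_tool --plan '[[[0, 0, 0, 0, 0, 0], [0, 0, 0, 0, 0, 0], [0, 0, 0, 0, 0, 0], [0, 0, 0, 0, 0, 0], [0, 0, 0, 0, 0, 0], [0, 0, 0, 0, 0, 0], [0, 0, 0, 0, 0, 0], [0, 0, 0, 0, 0, 0]]]' --claw 1.5 --grip_force 110

```text
time: 4.15
tool_pos: [0.5171, -0.2165, 0.0431]
tcp_rot: [0.651, 2.475, -0.199]
wrist_force: [-4.8, 0.9, 5.7]
width: 0.269
```

Run:
```python
from k import *
from workcell import bot
s=bot.read_state();print(s["tool_pos"],s["wrist_force"],s["width"]*8.54)
for u in (.036,.05,.1):
  p,Rt=tcp_for((.610,-.269),u,-29.5,34,.117); print(rel(p,Rt))
```

```text
[ 0.51712436 -0.21649153  0.04309328] [-4.84121071  0.89705371  5.67089106] 2.2977134293591126
[-0.32, 0.0, -0.41, 0.0, 0.1, 0.0]
[-1.1, 0.0, -1.57, 0.0, 0.1, 0.0]
[-3.9, 0.01, -5.71, 0.0, 0.1, 0.0]
```

Emit:
servo_tool --plan '[[[-0.3, 0, -0.4, 0, 0, 0], [-0.7, 0, -1.0, 0, 0, 0], [-1.1, 0, -1.6, 0, 0, 0], [-1.9, 0, -2.7, 0, 0, 0], [-2.9, 0, -4.2, 0, 0, 0], [-3.9, 0, -5.7, 0, 0, 0], [-3.9, 0, -5.7, 0, 0, 0], [-3.9, 0, -5.7, 0, 0, 0]]]'

```text
time: 4.82
tool_pos: [0.5173, -0.2167, 0.1125]
tcp_rot: [0.651, 2.474, -0.199]
wrist_force: [-0.4, -0.9, -4.5]
width: 0.262
```

```bash
python3 shot.py 4
python3 - <<'E'
from k import *
from workcell import bot
s=bot.read_state();print(s["q"],s["tool_pos"],s["wrist_force"],s["torque"],s["width"]*8.54)
t=ld("top4");c=ld("scene4"); crop(t,230,110,130,100,6,"pics/ct4.png"); crop(c,190,160,120,100,6,"pics/cs4.png")
E
```

```text
[-0.40245252 -0.1375023   2.39561945 -0.21207866  0.3016689  -1.27516697] [ 0.5156812  -0.21609017  0.10994488] [ 0.54623023 -0.32809042 -3.2809436 ] [0.42885528 0.80520308 0.02719049] 2.2665273893566686
```

View pics/ct4.png

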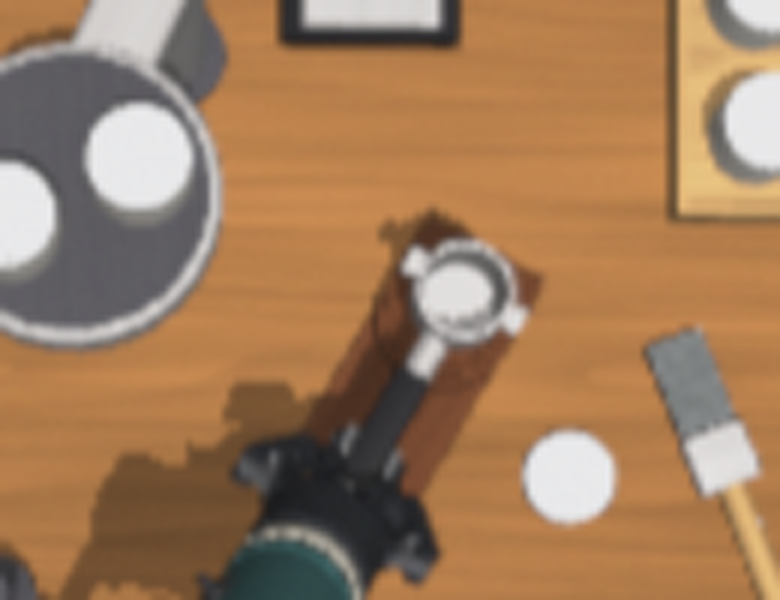

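View pics/cs4.png

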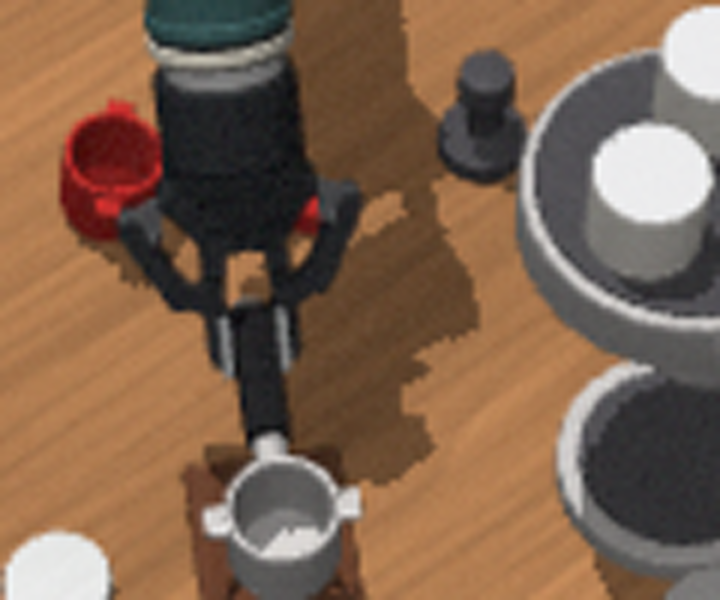

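```bash
cat > pf.py <<'E'
from k import *
P=lambda x,y,u0,v0,k:(u0+(x+.5)/k-.5,v0+(y+.5)/k-.5)
E
python3 - <<'E'
from pf import *
from workcell import bot
t=ld("top4");c=ld("scene4")
T=lambda x,y:P(x,y,230,110,6);S=lambda x,y:P(x,y,190,160,6)
a,ea=tri(t,T(414,261),c,S(349,502));b,eb=tri(t,T(514,319),c,S(217,518));m,em=tri(t,T(464,290),c,S(283,510))
print(a,ea,b,eb,m,em,np.linalg.norm(a-b)); d=a-b; print("yaw",np.degrees(np.arctan2(-d[0],d[1])))
s=bot.read_state(); Rt=R.from_rotvec(s["tcp_rot"]).as_matrix(); print(np.degrees(np.arctan2(Rt[1,2],Rt[0,2])),"lean",np.degrees(np.arccos(-Rt[2,2])))
gp=s["tool_pos"]-.019*Rt[:,2]; print("gp",gp); dd=np.array([np.cos(np.radians(-29.5)),np.sin(np.radians(-29.5)),0])
print("pred lugs",gp+.117*dd+[0,0,.025],"under",m[2]-.053)
E
```

```text
[ 0.62695315 -0.23886677  0.15178497] 0.0014849383761668226 [ 0.59264619 -0.29832538  0.15356124] 0.00033410703973742406 [ 0.60976417 -0.26866321  0.15267108] 0.0006070598974312529 0.06866912957815788
yaw -29.98447251255431
-29.502397991977574 lean 33.8677657544851
gp [ 0.50646585 -0.21087587  0.12572108]
pred lugs [ 0.60829747 -0.26848942  0.15072108] under 0.09967108083403703
```

Run:
```python
from ik import *
from workcell import bot
s=bot.read_state()
A=np.array([.610,-.269]);B=np.array([.667,-.035])
q=s["q"]
for f in np.linspace(0,1,6):
    p,Rt=tcp_for(A+f*(B-A),.10+.012*f,-29.5-11.5*f,34,.1185,.019); q,e=ik(p,Rt,q); print(rel(p,Rt,s),np.round(q,2),round(e,4))
```

```text
[-0.15, 0.04, -0.18, -0.0, -0.1, 0.0] [-0.4  -0.14  2.4  -0.21  0.3  -1.27] 0.0
[0.79, 5.11, -1.1, 1.3, -0.1, 1.9] [-0.24 -0.14  2.39 -0.51  0.37 -0.82] 0.0
[1.73, 10.17, -2.02, 2.6, -0.1, 3.9] [-0.08 -0.12  2.36 -0.68  0.46 -0.5 ] 0.0
[2.64, 15.24, -2.92, 3.9, -0.1, 5.8] [ 0.07 -0.07  2.32 -0.76  0.55 -0.28] 0.0
[3.55, 20.3, -3.82, 5.1, -0.1, 7.7] [ 0.2  -0.02  2.26 -0.79  0.65 -0.11] 0.0
[4.43, 25.37, -4.71, 6.4, -0.1, 9.6] [ 0.31  0.05  2.19 -0.79  0.74  0.01] 0.0
```

Emit:
servo_tool --plan '[[[0.3, 1.2, -0.4, 0.3, 0, 0.5], [0.6, 3.0, -0.8, 0.8, 0, 1.2], [0.9, 5.1, -1.1, 1.3, 0, 1.9], [1.3, 7.6, -1.6, 2.0, 0, 2.9], [1.7, 10.2, -2.0, 2.6, 0, 3.9], [2.2, 12.7, -2.5, 3.2, 0, 4.9], [2.6, 15.2, -2.9, 3.9, 0, 5.8], [3.1, 17.8, -3.4, 4.5, 0, 6.7], [3.6, 20.3, -3.8, 5.1, 0, 7.7], [4.0, 22.5, -4.2, 5.7, 0, 8.6], [4.3, 24.3, -4.5, 6.2, 0, 9.2], [4.4, 25.4, -4.7, 6.4, 0, 9.6], [4.4, 25.4, -4.7, 6.4, 0, 9.6], [4.4, 25.4, -4.7, 6.4, 0, 9.6]]]'

```text
time: 6.08
tool_pos: [0.5854, 0.0361, 0.1229]
tcp_rot: [0.9, 2.414, -0.276]
wrist_force: [0.7, 0.3, -3.8]
width: 0.265
```

```bash
python3 shot.py 5
python3 - <<'E'
from k import *
from workcell import bot
s=bot.read_state();print(s["time"],s["q"],s["tool_pos"],s["wrist_force"],s["torque"],s["width"]*8.54)
Rt=R.from_rotvec(s["tcp_rot"]).as_matrix(); print(np.degrees(np.arctan2(Rt[1,2],Rt[0,2])),"lean",np.degrees(np.arccos(-Rt[2,2])))
t=ld("top5");c=ld("scene5"); crop(t,180,70,130,100,6,"pics/ct5.png"); crop(c,240,150,110,120,5,"pics/cs5.png")
E
```

```text
6.1833 [ 3.00607308e-01  4.61432177e-02  2.19133970e+00 -7.86356567e-01
  7.33658503e-01 -9.08759330e-05] [0.58486439 0.03485754 0.12307696] [ 0.13526119 -0.87081361 -4.28875772] [0.51218054 0.68202467 0.03405775] 2.2486593199621168
-41.20950343393702 lean 33.79564921083738
```

View pics/ct5.png

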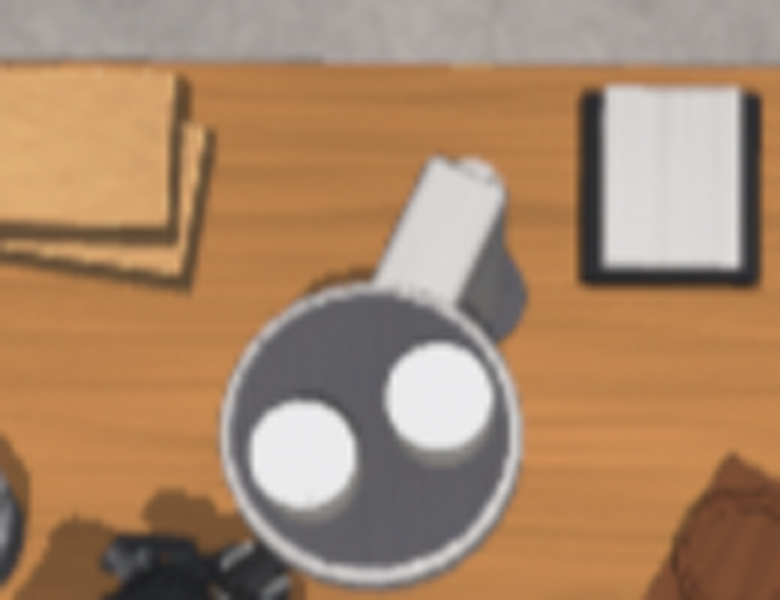

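View pics/cs5.png

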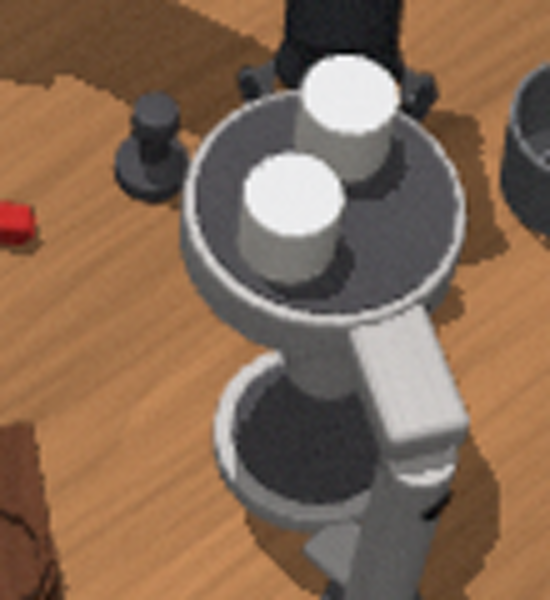

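```bash
cat > st.py <<'E'
import sys
from ik import *
from workcell import bot
s=bot.read_state(); Rt=R.from_rotvec(s["tcp_rot"]).as_matrix(); hd=np.degrees(np.arctan2(Rt[1,2],Rt[0,2]))
gp=s["tool_pos"]-.019*Rt[:,2]; a=np.radians(hd); d=np.array([np.cos(a),np.sin(a)])
ax=gp[:2]+.1185*d
print("t",round(s["time"],2),"axis",np.round(ax,4),"under",round(gp[2]-.028+.001,4),"head",round(hd,2),"lean",round(np.degrees(np.arccos(-Rt[2,2])),2),"F",np.round(s["wrist_force"],1),"T",np.round(s["torque"],2),"q",np.round(s["q"],2))
# targets: args x y under head
v=sys.argv[1:]
for i in range(0,len(v),4):
    x_,y_,u,h=map(float,v[i:i+4]); p,Q=tcp_for((x_,y_),u-.001,h,34,.1185); q,e=ik(p,Q,s["q"]); print(v[i:i+4],rel(p,Q,s),np.round(q,2),round(e,4))
E
python3 st.py .667 -.035 .126 -41 .667 -.035 .130 -41 .667 -.035 .134 -41
```

```text
t 6.18 axis [ 0.6661 -0.0362] under 0.1119 head -41.21 lean 33.8 F [ 0.1 -0.9 -4.3] T [0.51 0.68 0.03] q [ 0.3   0.05  2.19 -0.79  0.73 -0.  ]
['.667', '-.035', '.126', '-41'] [-0.78, 0.11, -1.18, -0.1, -0.2, 0.0] [ 0.31  0.03  2.18 -0.77  0.76 -0.02] 0.0
['.667', '-.035', '.130', '-41'] [-1.01, 0.11, -1.51, -0.1, -0.2, 0.0] [ 0.31  0.02  2.18 -0.76  0.76 -0.03] 0.0
['.667', '-.035', '.134', '-41'] [-1.23, 0.11, -1.85, -0.1, -0.2, 0.0] [ 0.31  0.02  2.17 -0.76  0.77 -0.04] 0.0
```

Emit:
servo_tool --plan '[[[-0.3, 0.1, -0.4, 0, -0.2, 0], [-0.6, 0.1, -0.8, 0, -0.2, 0], [-0.8, 0.11, -1.18, 0, -0.2, 0], [-0.8, 0.11, -1.18, 0, -0.2, 0], [-0.8, 0.11, -1.18, 0, -0.2, 0]]]'

```text
time: 6.6
tool_pos: [0.5862, 0.0354, 0.1385]
tcp_rot: [0.902, 2.408, -0.276]
wrist_force: [-0.2, 0.4, -4.2]
width: 0.264
```

```bash
python3 st.py .667 -.035 .129 -41 .667 -.035 .131 -41 .667 -.035 .133 -41
```

```text
t 6.6 axis [ 0.6675 -0.0354] under 0.1272 head -41.09 lean 34.05 F [-0.2  0.4 -4.2] T [ 0.62  0.62 -0.02] q [ 0.3   0.03  2.18 -0.77  0.76 -0.02]
['.667', '-.035', '.129', '-41'] [-0.04, -0.02, -0.19, -0.1, 0.1, -0.1] [ 0.31  0.02  2.18 -0.76  0.76 -0.03] 0.0
['.667', '-.035', '.131', '-41'] [-0.16, -0.02, -0.35, -0.1, 0.1, -0.1] [ 0.31  0.02  2.18 -0.76  0.76 -0.03] 0.0
['.667', '-.035', '.133', '-41'] [-0.27, -0.02, -0.52, -0.1, 0.1, -0.1] [ 0.31  0.02  2.18 -0.76  0.77 -0.03] 0.0
```

Emit:
servo_tool --plan '[[[-0.08, 0, -0.17, 0, 0, 0], [-0.16, 0, -0.35, 0, 0, 0], [-0.16, 0, -0.35, 0, 0, 0], [-0.16, 0, -0.35, 0, 0, 0]]]'

```text
time: 6.93
tool_pos: [0.5859, 0.036, 0.1425]
tcp_rot: [0.902, 2.407, -0.276]
wrist_force: [-0.8, -0.5, -3.1]
width: 0.261
```

```bash
python3 st.py .667 -.035 .132 -41 .667 -.035 .133 -41 .667 -.035 .134 -41
```

```text
t 6.93 axis [ 0.6672 -0.0349] under 0.1312 head -41.06 lean 34.07 F [-0.8 -0.5 -3.1] T [0.66 0.61 0.01] q [ 0.3   0.02  2.18 -0.76  0.76 -0.03]
['.667', '-.035', '.132', '-41'] [-0.04, -0.03, -0.07, -0.0, 0.1, -0.1] [ 0.31  0.02  2.18 -0.76  0.77 -0.03] 0.0
['.667', '-.035', '.133', '-41'] [-0.09, -0.03, -0.15, -0.0, 0.1, -0.1] [ 0.31  0.02  2.18 -0.76  0.77 -0.03] 0.0
['.667', '-.035', '.134', '-41'] [-0.15, -0.03, -0.23, -0.0, 0.1, -0.1] [ 0.31  0.02  2.17 -0.76  0.77 -0.04] 0.0
```

Emit:
servo_tool --plan '[[[-0.05, 0, -0.08, 0, 0, 0], [-0.1, 0, -0.15, 0, 0, 0], [-0.1, 0, -0.15, 0, 0, 0]]]'

```text
time: 7.18
tool_pos: [0.5859, 0.0361, 0.1444]
tcp_rot: [0.902, 2.407, -0.276]
wrist_force: [1.1, -0.1, -4.3]
width: 0.265
```

```bash
python3 st.py .667 -.035 .134 -41 .667 -.035 .135 -41
```

```text
t 7.18 axis [ 0.6673 -0.0348] under 0.1331 head -41.05 lean 34.07 F [ 1.1 -0.1 -4.3] T [0.63 0.64 0.  ] q [ 0.3   0.02  2.18 -0.76  0.77 -0.04]
['.667', '-.035', '.134', '-41'] [-0.04, -0.04, -0.07, -0.0, 0.1, -0.1] [ 0.31  0.02  2.17 -0.76  0.77 -0.04] 0.0
['.667', '-.035', '.135', '-41'] [-0.1, -0.04, -0.16, -0.0, 0.1, -0.1] [ 0.31  0.01  2.17 -0.76  0.77 -0.04] 0.0
```

Emit:
servo_tool --plan '[[[-0.05, 0, -0.08, 0, 0, 0], [-0.1, 0, -0.15, 0, 0, 0], [-0.1, 0, -0.15, 0, 0, 0]]]'

```text
time: 7.43
tool_pos: [0.5861, 0.0361, 0.1465]
tcp_rot: [0.902, 2.407, -0.276]
wrist_force: [0.6, 1.0, -3.8]
width: 0.266
```

```bash
python3 st.py .667 -.035 .136 -41 .667 -.035 .137 -41
```

```text
t 7.43 axis [ 0.6675 -0.0347] under 0.1352 head -41.02 lean 34.08 F [ 0.6  1.  -3.8] T [0.59 0.68 0.02] q [ 0.3   0.01  2.17 -0.76  0.77 -0.04]
['.667', '-.035', '.136', '-41'] [-0.03, -0.06, -0.07, -0.0, 0.1, -0.1] [ 0.31  0.01  2.17 -0.75  0.77 -0.04] 0.0
['.667', '-.035', '.137', '-41'] [-0.09, -0.06, -0.16, -0.0, 0.1, -0.1] [ 0.31  0.01  2.17 -0.75  0.77 -0.04] 0.0
```

Emit:
servo_tool --plan '[[[-0.05, 0, -0.08, 0, 0, 0], [-0.1, 0, -0.15, 0, 0, 0], [-0.1, 0, -0.15, 0, 0, 0]]]'

```text
time: 7.68
tool_pos: [0.5862, 0.0361, 0.1485]
tcp_rot: [0.902, 2.407, -0.275]
wrist_force: [-1.1, 0.8, -3.9]
width: 0.263
```

```bash
python3 st.py .667 -.035 .138 -41 .667 -.035 .139 -41
```

```text
t 7.68 axis [ 0.6676 -0.0346] under 0.1373 head -40.99 lean 34.09 F [-1.1  0.8 -3.9] T [ 0.56  0.68 -0.03] q [ 0.3   0.01  2.17 -0.75  0.77 -0.04]
['.667', '-.035', '.138', '-41'] [-0.02, -0.07, -0.07, 0.0, 0.1, -0.1] [ 0.31  0.01  2.17 -0.75  0.78 -0.04] 0.0
['.667', '-.035', '.139', '-41'] [-0.08, -0.07, -0.16, 0.0, 0.1, -0.1] [ 0.31  0.01  2.17 -0.75  0.78 -0.05] 0.0
```

Emit:
servo_tool --plan '[[[-0.05, 0, -0.08, 0, 0, 0], [-0.1, 0, -0.16, 0, 0, 0], [-0.1, 0, -0.16, 0, 0, 0]]]'

```text
time: 7.93
tool_pos: [0.5864, 0.0362, 0.1507]
tcp_rot: [0.902, 2.406, -0.275]
wrist_force: [-0.4, -0.6, -3.0]
width: 0.267
```

```bash
python3 st.py .667 -.035 .140 -41 .667 -.035 .141 -41
```

```text
t 7.93 axis [ 0.6678 -0.0345] under 0.1395 head -40.96 lean 34.11 F [-0.4 -0.6 -3. ] T [0.52 0.63 0.  ] q [ 0.3   0.01  2.17 -0.75  0.77 -0.05]
['.667', '-.035', '.140', '-41'] [-0.0, -0.08, -0.06, 0.0, 0.1, -0.1] [ 0.31  0.01  2.17 -0.75  0.78 -0.05] 0.0
['.667', '-.035', '.141', '-41'] [-0.06, -0.08, -0.14, 0.0, 0.1, -0.1] [ 0.31  0.01  2.17 -0.75  0.78 -0.05] 0.0
```

Emit:
servo_tool --plan '[[[-0.04, 0, -0.06, 0, 0, 0], [-0.08, 0, -0.12, 0, 0, 0], [-0.08, 0, -0.12, 0, 0, 0], [-0.08, 0, -0.12, 0, 0, 0]]]'

```text
time: 8.27
tool_pos: [0.5864, 0.0363, 0.1523]
tcp_rot: [0.902, 2.406, -0.275]
wrist_force: [0.7, 0.5, -4.0]
width: 0.267
```

```bash
python3 st.py .667 -.035 .141 -41 .667 -.035 .142 -41; python3 shot.py 6;python3 - <<'E'
from h import *
c=ld("scene6"); crop(c,270,180,75,90,8,"pics/cs6.png")
E
```

```text
t 8.27 axis [ 0.6678 -0.0344] under 0.141 head -40.95 lean 34.12 F [ 0.7  0.5 -4. ] T [0.63 0.61 0.  ] q [ 0.3   0.01  2.17 -0.75  0.78 -0.05]
['.667', '-.035', '.141', '-41'] [0.03, -0.09, -0.01, 0.0, 0.1, -0.1] [ 0.31  0.01  2.17 -0.75  0.78 -0.05] 0.0
['.667', '-.035', '.142', '-41'] [-0.03, -0.09, -0.1, 0.0, 0.1, -0.1] [ 0.31  0.01  2.17 -0.75  0.78 -0.05] 0.0
```

View pics/cs6.png

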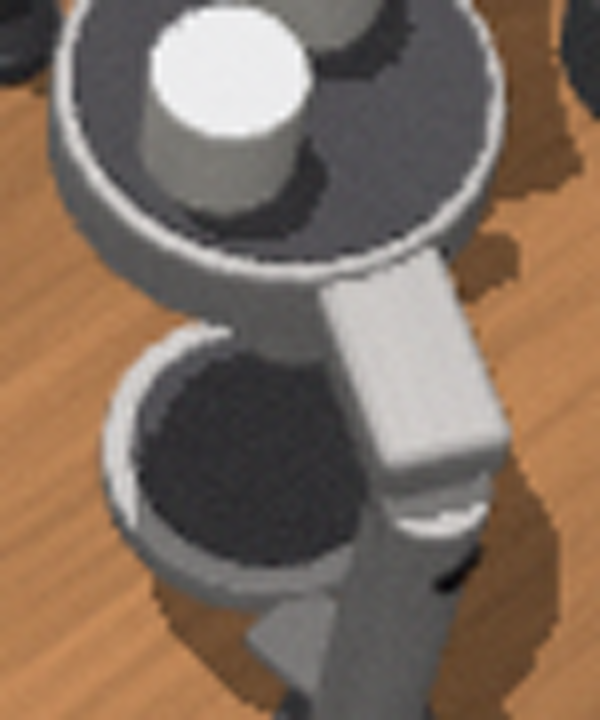

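Emit:
servo_tool --plan '[[[-0.05, 0, -0.08, 0, 0, 0], [-0.1, 0, -0.16, 0, 0, 0], [-0.13, 0, -0.2, 0, 0, 0], [-0.13, 0, -0.2, 0, 0, 0]]]'

```text
time: 8.7
tool_pos: [0.5864, 0.0363, 0.1548]
tcp_rot: [0.902, 2.406, -0.275]
wrist_force: [0.5, 0.1, -3.8]
width: 0.262
```

```bash
python3 st.py .667 -.035 .145 -41 .667 -.035 .146 -41
```

```text
t 8.7 axis [ 0.6679 -0.0344] under 0.1435 head -40.94 lean 34.12 F [ 0.5  0.1 -3.8] T [0.56 0.65 0.05] q [ 0.3   0.    2.17 -0.75  0.78 -0.06]
['.667', '-.035', '.145', '-41'] [-0.06, -0.09, -0.14, 0.0, 0.1, -0.1] [ 0.31  0.    2.17 -0.74  0.79 -0.06] 0.0
['.667', '-.035', '.146', '-41'] [-0.11, -0.09, -0.22, 0.0, 0.1, -0.1] [ 0.31 -0.    2.17 -0.74  0.79 -0.06] 0.0
```

Emit:
servo_tool --plan '[[[-0.05, 0, -0.08, 0, 0, 0], [-0.1, 0, -0.14, 0, 0, 0], [-0.1, 0, -0.14, 0, 0, 0]]]'

```text
time: 8.95
tool_pos: [0.5866, 0.0363, 0.1568]
tcp_rot: [0.902, 2.406, -0.274]
wrist_force: [-0.2, 0.1, -4.3]
width: 0.265
```

```bash
python3 st.py .667 -.035 .147 -41 .667 -.035 .146 -41
```

```text
t 8.95 axis [ 0.6681 -0.0343] under 0.1455 head -40.91 lean 34.14 F [-0.2  0.1 -4.3] T [ 0.53  0.66 -0.03] q [ 0.3   0.    2.17 -0.74  0.78 -0.06]
['.667', '-.035', '.147', '-41'] [-0.05, -0.11, -0.14, 0.1, 0.1, -0.1] [ 0.31 -0.    2.17 -0.74  0.79 -0.06] 0.0
['.667', '-.035', '.146', '-41'] [0.01, -0.11, -0.06, 0.1, 0.1, -0.1] [ 0.31 -0.    2.17 -0.74  0.79 -0.06] 0.0
```

Emit:
servo_tool --plan '[[[-0.05, 0, -0.08, 0, 0, 0], [-0.08, 0, -0.12, 0, 0, 0], [-0.08, 0, -0.12, 0, 0, 0]]]'

```text
time: 9.2
tool_pos: [0.5868, 0.0364, 0.1585]
tcp_rot: [0.902, 2.406, -0.274]
wrist_force: [-0.1, 0.3, -4.4]
width: 0.263
```

```bash
python3 st.py .667 -.035 .146 -41
```

```text
t 9.2 axis [ 0.6683 -0.0342] under 0.1473 head -40.88 lean 34.15 F [-0.1  0.3 -4.4] T [ 0.56  0.67 -0.03] q [ 0.3  -0.    2.16 -0.74  0.79 -0.06]
['.667', '-.035', '.146', '-41'] [0.11, -0.12, 0.08, 0.1, 0.2, -0.1] [ 0.31 -0.    2.17 -0.74  0.79 -0.06] 0.0
```

Emit:
servo_tool --plan '[[[-0.05, 0, -0.08, 0, 0, 0], [-0.08, 0, -0.12, 0, 0, 0], [-0.08, 0, -0.12, 0, 0, 0]]]'

```text
time: 9.45
tool_pos: [0.5869, 0.0364, 0.1602]
tcp_rot: [0.902, 2.405, -0.274]
wrist_force: [-0.4, 0.3, -3.5]
width: 0.263
```

```bash
python3 st.py .667 -.035 .146 -41
```

```text
t 9.45 axis [ 0.6684 -0.0341] under 0.1489 head -40.85 lean 34.16 F [-0.4  0.3 -3.5] T [0.54 0.68 0.03] q [ 0.3  -0.    2.16 -0.74  0.79 -0.07]
['.667', '-.035', '.146', '-41'] [0.21, -0.14, 0.21, 0.1, 0.2, -0.1] [ 0.31 -0.    2.17 -0.74  0.79 -0.06] 0.0
```

```bash
python3 shot.py 7;python3 - <<'E'
from h import *
c=ld("scene7"); crop(c,245,140,100,100,6,"pics/cs7.png"); t=ld("top7"); crop(t,180,110,130,100,6,"pics/ct7.png")
E
```

```text
(no output)
```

View pics/cs7.png

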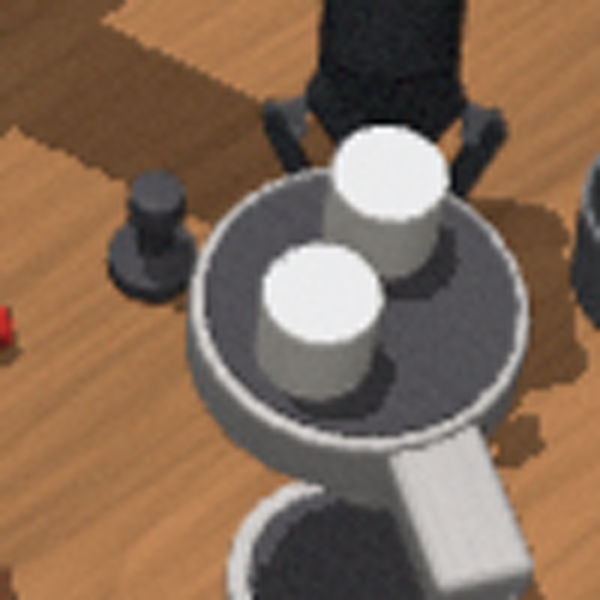

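View pics/ct7.png

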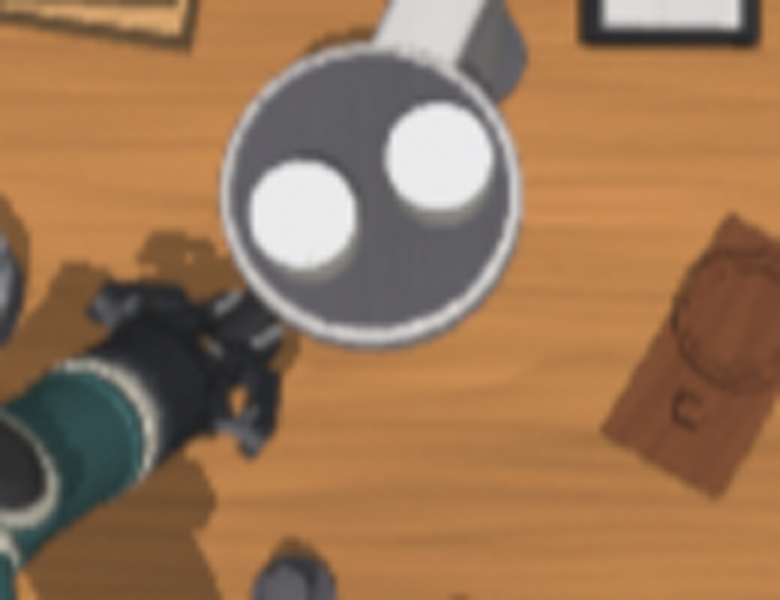

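Run:
```python
from h import *
c=ld("scene7")
for nm,z,r in (("basket.149",.149,.030),("basket.135",.135,.030),("basket.141",.141,.030),("collar",.190,.0485),("head",.235,.085)):
    ctr=(.667,-.035) if nm[0]!='h' else (.642,-.037)
    pts=np.array([proj(c,[ctr[0]+r*np.cos(a),ctr[1]+r*np.sin(a),z]) for a in np.linspace(0,6.28,73)])
    print(nm,"bottom",pts[pts[:,1].argmax()].round(1),"left",pts[:,0].min().round(1),"right",pts[:,0].max().round(1))
for n in("scene0","scene5","scene6","scene7"):crop(ld(n),285,205,40,35,14,f"pics/z_{n}.png")
ims=[cv2.imread(f"pics/z_{n}.png")[:, :] for n in("scene0","scene5","scene6","scene7")]
ims=[cv2.resize(i,(390,300)) for i in ims]
cv2.imwrite("pics/z.png",np.vstack([np.hstack(ims[:2]),np.hstack(ims[2:])]))
```

```text
basket.149 bottom [306.4 225. ] left 296.7 right 315.5
basket.135 bottom [305.9 227.2] left 296.3 right 315.0
basket.141 bottom [306.1 226.3] left 296.4 right 315.2
collar bottom [308.  223.9] left 291.9 right 323.1
head bottom [303.9 221.8] left 275.2 right 330.9
```

View pics/z.png

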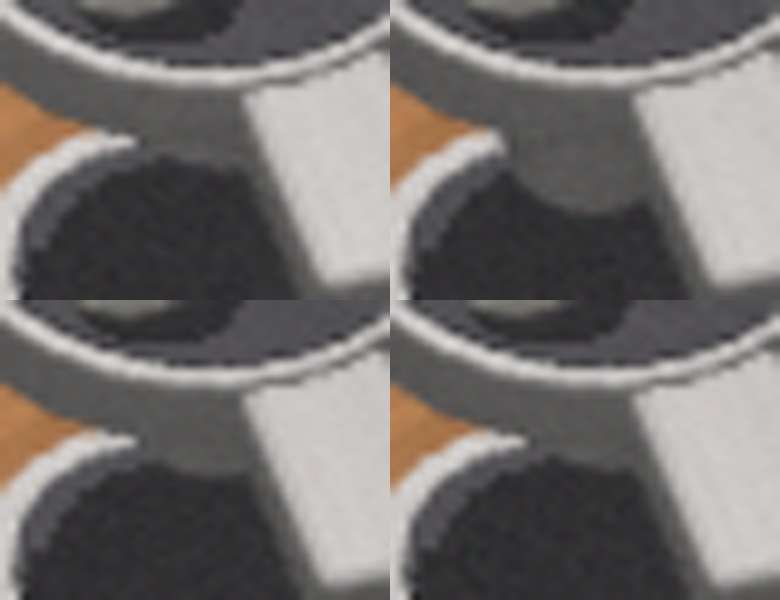

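```bash
python3 st.py .668 -.0343 .1477 -38 .668 -.0343 .1477 -35 .668 -.0343 .1477 -32
```

```text
t 9.55 axis [ 0.6683 -0.0342] under 0.1487 head -40.87 lean 34.15 F [-0.2 -1.3 -4. ] T [0.57 0.69 0.03] q [ 0.3  -0.    2.16 -0.74  0.79 -0.07]
['.668', '-.0343', '.1477', '-38'] [0.06, -0.57, 0.08, -1.6, 0.2, -2.6] [ 0.29 -0.03  2.19 -0.73  0.75 -0.13] 0.0
['.668', '-.0343', '.1477', '-35'] [0.02, -1.13, 0.11, -3.3, 0.2, -5.1] [ 0.27 -0.05  2.21 -0.72  0.71 -0.2 ] 0.0
['.668', '-.0343', '.1477', '-32'] [-0.04, -1.69, 0.15, -5.0, 0.2, -7.6] [ 0.24 -0.08  2.24 -0.7   0.67 -0.28] 0.0
```

Emit:
servo_tool --plan '[[[0.06, 0, 0.08, 0, 0.1, 0], [0.06, -0.28, 0.08, -0.8, 0.2, -1.3], [0.06, -0.57, 0.08, -1.6, 0.2, -2.6], [0.04, -0.85, 0.1, -2.4, 0.2, -3.9], [0.02, -1.13, 0.11, -3.3, 0.2, -5.1], [0.02, -1.13, 0.11, -3.3, 0.2, -5.1]]]'

```text
time: 10.05
tool_pos: [0.5789, 0.0268, 0.1587]
tcp_rot: [0.772, 2.448, -0.236]
wrist_force: [-0.4, 0.2, -2.8]
width: 0.261
```

```bash
python3 st.py .668 -.0343 .1477 -31 .668 -.0343 .1477 -27 .668 -.0343 .1477 -23
```

```text
t 10.05 axis [ 0.6673 -0.0351] under 0.1475 head -35.05 lean 33.95 F [-0.4  0.2 -2.8] T [0.46 0.67 0.03] q [ 0.26 -0.06  2.22 -0.72  0.71 -0.21]
['.668', '-.0343', '.1477', '-31'] [-0.05, -0.65, 0.0, -2.3, -0.1, -3.3] [ 0.24 -0.09  2.25 -0.7   0.66 -0.3 ] 0.0
['.668', '-.0343', '.1477', '-27'] [-0.11, -1.4, 0.05, -4.5, -0.1, -6.6] [ 0.2  -0.12  2.27 -0.66  0.6  -0.43] 0.0
['.668', '-.0343', '.1477', '-23'] [-0.22, -2.14, 0.12, -6.7, -0.1, -9.9] [ 0.15 -0.15  2.3  -0.6   0.55 -0.57] 0.0
```

Emit:
servo_tool --plan '[[[-0.02, -0.33, 0, -1.2, 0, -1.7], [-0.05, -0.65, 0, -2.3, 0, -3.3], [-0.08, -1.0, 0.02, -3.4, 0, -5.0], [-0.11, -1.4, 0.05, -4.5, 0, -6.6], [-0.16, -1.75, 0.08, -5.6, 0, -8.2], [-0.22, -2.14, 0.12, -6.7, 0, -9.9], [-0.22, -2.14, 0.12, -6.7, 0, -9.9]]]'

```text
time: 10.63
tool_pos: [0.5681, 0.0069, 0.1588]
tcp_rot: [0.512, 2.505, -0.157]
wrist_force: [-0.8, 0.4, -2.4]
width: 0.263
```

```bash
python3 st.py .668 -.0343 .1475 -18 .668 -.0343 .1475 -13 .668 -.0343 .1475 -8  .668 -.0343 .1475 -4
```

```text
t 10.63 axis [ 0.6673 -0.0356] under 0.1476 head -23.18 lean 33.92 F [-0.8  0.4 -2.4] T [ 0.3   0.76 -0.01] q [ 0.15 -0.15  2.3  -0.59  0.55 -0.58]
['.668', '-.0343', '.1475', '-18'] [-0.05, -0.83, 0.04, -2.9, -0.1, -4.2] [ 0.09 -0.18  2.32 -0.49  0.49 -0.79] 0.0
['.668', '-.0343', '.1475', '-13'] [-0.15, -1.76, 0.11, -5.7, -0.1, -8.4] [ 0.03 -0.2   2.34 -0.33  0.44 -1.06] 0.0
['.668', '-.0343', '.1475', '-8'] [-0.32, -2.68, 0.23, -8.5, -0.1, -12.5] [-0.05 -0.22  2.35 -0.13  0.42 -1.37] 0.0
['.668', '-.0343', '.1475', '-4'] [-0.5, -3.4, 0.35, -10.7, -0.1, -15.8] [-0.1  -0.22  2.36  0.05  0.41 -1.64] 0.0
```

Emit:
servo_tool --plan '[[[-0.02, -0.4, 0.02, -1.4, 0, -2.1], [-0.05, -0.83, 0.04, -2.9, 0, -4.2], [-0.1, -1.3, 0.07, -4.3, 0, -6.3], [-0.15, -1.76, 0.11, -5.7, 0, -8.4], [-0.23, -2.2, 0.17, -7.1, 0, -10.4], [-0.32, -2.68, 0.23, -8.5, 0, -12.5], [-0.32, -2.68, 0.23, -8.5, 0, -12.5]]]'

```text
time: 11.22
tool_pos: [0.561, -0.0203, 0.1588]
tcp_rot: [0.179, 2.545, -0.054]
wrist_force: [-0.1, 0.1, -3.7]
width: 0.258
```

```bash
python3 st.py .668 -.0343 .1475 -5 .668 -.0343 .1475 -2 .668 -.0343 .1475 1  .668 -.0343 .1475 4
```

```text
t 11.22 axis [ 0.6679 -0.0353] under 0.1476 head -8.03 lean 33.87 F [-0.1  0.1 -3.7] T [0.08 0.65 0.12] q [-0.05 -0.21  2.35 -0.12  0.42 -1.38]
['.668', '-.0343', '.1475', '-5'] [-0.01, -0.46, 0.02, -1.7, -0.1, -2.5] [-0.09 -0.22  2.36  0.    0.41 -1.58] 0.0
['.668', '-.0343', '.1475', '-2'] [-0.05, -1.03, 0.04, -3.4, -0.1, -5.0] [-0.13 -0.22  2.36  0.14  0.42 -1.78] 0.0
['.668', '-.0343', '.1475', '1'] [-0.11, -1.59, 0.08, -5.0, -0.1, -7.5] [-0.18 -0.22  2.36  0.26  0.43 -1.97] 0.0
['.668', '-.0343', '.1475', '4'] [-0.19, -2.14, 0.14, -6.7, -0.1, -10.0] [-0.22 -0.21  2.35  0.37  0.46 -2.15] 0.0
```

Emit:
servo_tool --plan '[[[0, -0.25, 0, -0.85, 0, -1.3], [-0.01, -0.46, 0.02, -1.7, 0, -2.5], [-0.03, -0.75, 0.03, -2.5, 0, -3.8], [-0.05, -1.03, 0.04, -3.4, 0, -5.0], [-0.05, -1.03, 0.04, -3.4, 0, -5.0]]]'

```text
time: 11.63
tool_pos: [0.5604, -0.0308, 0.1589]
tcp_rot: [0.048, 2.551, -0.012]
wrist_force: [-0.7, 1.1, -2.9]
width: 0.267
```

```bash
python3 st.py .668 -.0343 .1475 0 .668 -.0343 .1475 2  .668 -.0343 .1475 4
```

```text
t 11.63 axis [ 0.6683 -0.0346] under 0.1477 head -1.99 lean 33.82 F [-0.7  1.1 -2.9] T [0.03 0.58 0.07] q [-0.13 -0.22  2.35  0.13  0.42 -1.77]
['.668', '-.0343', '.1475', '0'] [0.02, -0.35, 0.01, -1.1, -0.2, -1.8] [-0.16 -0.22  2.36  0.22  0.43 -1.91] 0.0
['.668', '-.0343', '.1475', '2'] [0.0, -0.72, 0.02, -2.2, -0.2, -3.5] [-0.19 -0.22  2.35  0.3   0.44 -2.03] 0.0
['.668', '-.0343', '.1475', '4'] [-0.02, -1.1, 0.04, -3.3, -0.2, -5.1] [-0.22 -0.21  2.35  0.37  0.46 -2.15] 0.0
```

Emit:
servo_tool --plan '[[[0, -0.18, 0, -0.5, -0.1, -0.9], [0, -0.36, 0, -1.1, -0.1, -1.8], [0, -0.54, 0, -1.6, -0.1, -2.6], [0, -0.54, 0, -1.6, -0.1, -2.6]]]'

```text
time: 11.97
tool_pos: [0.5602, -0.0362, 0.1588]
tcp_rot: [-0.018, 2.551, 0.006]
wrist_force: [0.2, 0.9, -2.8]
width: 0.263
```

```bash
python3 st.py .668 -.0345 .1475 2  .668 -.0345 .1475 4 .668 -.0345 .1475 6
```

```text
t 11.97 axis [ 0.6682 -0.0346] under 0.1476 head 0.83 lean 33.85 F [ 0.2  0.9 -2.8] T [0.12 0.6  0.17] q [-0.17 -0.22  2.35  0.25  0.44 -1.95]
['.668', '-.0345', '.1475', '2'] [0.01, -0.21, 0.0, -0.7, -0.2, -1.0] [-0.19 -0.22  2.35  0.3   0.44 -2.03] 0.0
['.668', '-.0345', '.1475', '4'] [0.0, -0.58, 0.01, -1.8, -0.2, -2.6] [-0.22 -0.21  2.35  0.37  0.46 -2.15] 0.0
['.668', '-.0345', '.1475', '6'] [-0.02, -0.96, 0.03, -2.9, -0.2, -4.3] [-0.25 -0.21  2.35  0.43  0.48 -2.26] 0.0
```

Emit:
servo_tool --plan '[[[0, -0.2, 0, -0.6, -0.1, -0.9], [0, -0.4, 0, -1.2, -0.2, -1.7], [0, -0.58, 0, -1.8, -0.2, -2.6], [0, -0.58, 0, -1.8, -0.2, -2.6]]]'

```text
time: 12.3
tool_pos: [0.5603, -0.042, 0.1586]
tcp_rot: [-0.086, 2.547, 0.028]
wrist_force: [0.8, 0.2, -1.9]
width: 0.268
```

```bash
python3 st.py .668 -.0345 .1475 6  .668 -.0345 .1475 8 .668 -.0345 .1475 10
```

```text
t 12.3 axis [ 0.6679 -0.0345] under 0.1474 head 4.0 lean 33.97 F [ 0.8  0.2 -1.9] T [0.   0.7  0.11] q [-0.22 -0.21  2.35  0.37  0.46 -2.14]
['.668', '-.0345', '.1475', '6'] [-0.02, -0.38, 0.0, -1.1, -0.0, -1.8] [-0.25 -0.21  2.35  0.43  0.48 -2.26] 0.0
['.668', '-.0345', '.1475', '8'] [-0.04, -0.76, 0.01, -2.2, -0.0, -3.4] [-0.27 -0.2   2.34  0.49  0.5  -2.36] 0.0
['.668', '-.0345', '.1475', '10'] [-0.07, -1.13, 0.03, -3.4, -0.0, -5.1] [-0.3  -0.19  2.33  0.54  0.52 -2.45] 0.0
```

Emit:
servo_tool --plan '[[[0, -0.2, 0, -0.6, 0, -0.9], [-0.02, -0.38, 0.02, -1.1, 0, -1.8], [-0.02, -0.38, 0.02, -1.1, 0, -1.8]]]'

```text
time: 12.55
tool_pos: [0.5609, -0.0458, 0.1586]
tcp_rot: [-0.132, 2.547, 0.04]
wrist_force: [1.1, 0.5, -2.4]
width: 0.263
```

```bash
python3 st.py  .668 -.0345 .1473 8 .668 -.0345 .1473 10
```

```text
t 12.55 axis [ 0.6682 -0.0347] under 0.1473 head 5.91 lean 33.93 F [ 1.1  0.5 -2.4] T [-0.01  0.51  0.17] q [-0.24 -0.2   2.34  0.43  0.48 -2.25]
['.668', '-.0345', '.1473', '8'] [0.01, -0.38, -0.0, -1.2, -0.1, -1.7] [-0.27 -0.2   2.34  0.49  0.5  -2.36] 0.0
['.668', '-.0345', '.1473', '10'] [-0.01, -0.75, 0.01, -2.3, -0.1, -3.4] [-0.3  -0.19  2.33  0.54  0.52 -2.45] 0.0
```

Emit:
servo_tool --plan '[[[0, -0.2, 0, -0.6, 0, -0.9], [0, -0.38, 0.02, -1.2, 0, -1.7], [0, -0.38, 0.02, -1.2, 0, -1.7]]]'

```text
time: 12.8
tool_pos: [0.5611, -0.0478, 0.1582]
tcp_rot: [-0.172, 2.546, 0.061]
wrist_force: [-2.2, 10.9, 1.4]
width: 0.262
```

```bash
python3 st.py  .668 -.0345 .1470 9 .668 -.0345 .1470 10
```

```text
t 12.8 axis [ 0.6678 -0.0321] under 0.147 head 8.37 lean 33.86 F [-2.2 10.9  1.4] T [ 0.6   0.16 -0.63] q [-0.27 -0.2   2.34  0.49  0.5  -2.35]
['.668', '-.0345', '.1470', '9'] [0.01, -0.36, -0.01, -0.4, -0.1, -1.2] [-0.29 -0.19  2.34  0.52  0.51 -2.41] 0.0
['.668', '-.0345', '.1470', '10'] [0.0, -0.54, -0.01, -0.9, -0.1, -2.0] [-0.3  -0.19  2.33  0.54  0.52 -2.45] 0.0
```

Emit:
servo_tool --plan '[[[0.05, 0, 0.08, 0.2, 0, 0.4], [0.09, 0, 0.13, 0.3, 0, 0.6], [0.09, 0, 0.13, 0.3, 0, 0.6]]]'

```text
time: 13.05
tool_pos: [0.5613, -0.047, 0.1575]
tcp_rot: [-0.153, 2.547, 0.059]
wrist_force: [-7.9, 3.5, 3.8]
width: 0.264
```

```bash
python3 st.py; python3 shot.py 8
python3 - <<'E'
from h import *
t=ld("top8"); crop(t,190,110,110,100,6,"pics/ct8.png"); c=ld("scene8"); crop(c,245,130,100,110,5,"pics/cs8.png")
E
```

```text
t 13.05 axis [ 0.6682 -0.0323] under 0.1462 head 7.81 lean 33.89 F [-7.9  3.5  3.8] T [-0.04  0.01 -0.34] q [-0.26 -0.2   2.34  0.48  0.49 -2.32]
```

View pics/ct8.png

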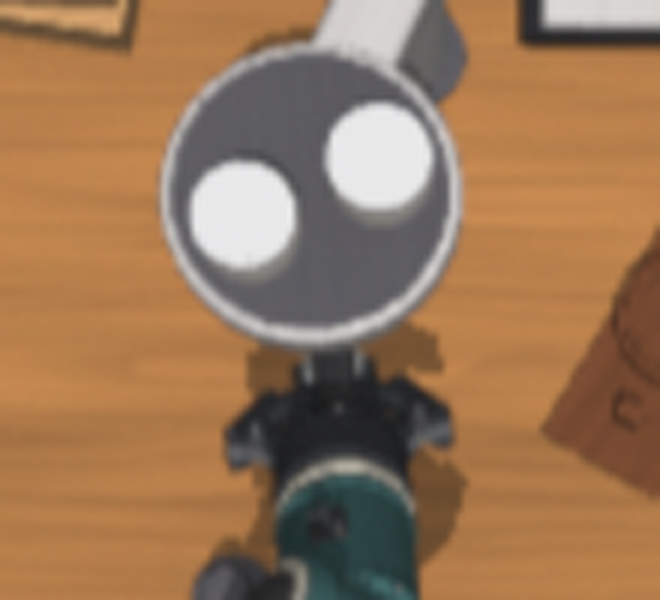

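View pics/cs8.png

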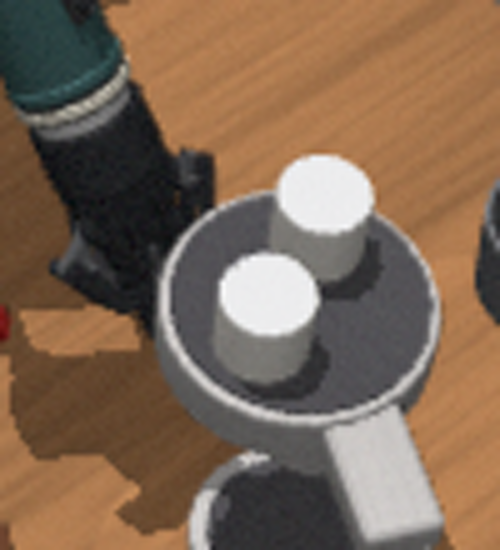

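Emit:
servo_tool --plan '[[[0, 0, 0, 0, 0, 0], [0, 0, 0, 0, 0, 0], [0, 0, 0, 0, 0, 0], [0, 0, 0, 0, 0, 0], [0, 0, 0, 0, 0, 0], [0, 0, 0, 0, 0, 0]]]' --claw 5

```text
time: 13.65
tool_pos: [0.5614, -0.0471, 0.1576]
tcp_rot: [-0.153, 2.546, 0.059]
wrist_force: [-0.5, 0.9, -0.6]
width: 0.585
```

```bash
python3 st.py; python3 shot.py 9
python3 - <<'E'
from h import *
t=ld("top9"); crop(t,190,110,110,100,6,"pics/ct9.png")
E
```

```text
t 13.65 axis [ 0.6683 -0.0325] under 0.1463 head 7.78 lean 33.9 F [-0.5  0.9 -0.6] T [0.02 0.35 0.03] q [-0.26 -0.2   2.34  0.48  0.49 -2.32]
```

View pics/ct9.png

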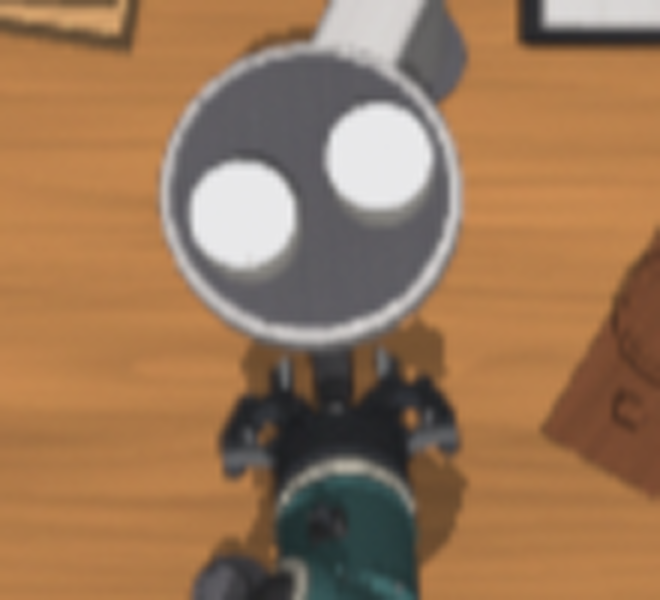

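Emit:
servo_tool --plan '[[[0, -0.3, 0, 0, 0, 0], [0, -0.6, 0, 0, 0, 0], [0, -0.9, 0, 0, 0, 0], [0, -1.1, 0, 0, 0, 0], [0, -1.2, 0, 0, 0, 0], [0, -1.2, 0, 0, 0, 0]]]'

```text
time: 14.25
tool_pos: [0.5627, -0.0591, 0.1573]
tcp_rot: [-0.152, 2.547, 0.06]
wrist_force: [1.1, 2.6, -0.6]
width: 0.584
```

```bash
python3 st.py
```

```text
t 14.25 axis [ 0.6696 -0.0444] under 0.1461 head 7.84 lean 33.88 F [ 1.1  2.6 -0.6] T [0.22 0.19 0.08] q [-0.29 -0.19  2.33  0.5   0.5  -2.37]
```

Light contact, so I'll push a little further to confirm the stop.

Emit:
servo_tool --plan '[[[0, -0.1, 0, 0, 0, 0], [0, -0.2, 0, 0, 0, 0], [0, -0.2, 0, 0, 0, 0]]]'

```text
time: 14.5
tool_pos: [0.5628, -0.0599, 0.1572]
tcp_rot: [-0.152, 2.548, 0.064]
wrist_force: [0.9, 6.2, 1.0]
width: 0.582
```

```bash
python3 st.py
```

```text
t 14.5 axis [ 0.6696 -0.0447] under 0.146 head 8.1 lean 33.85 F [0.9 6.2 1. ] T [0.91 0.06 0.49] q [-0.3  -0.18  2.33  0.51  0.51 -2.37]
```

Run:
```python
from ik import *
from workcell import bot
s=bot.read_state();Q=R.from_rotvec(s["tcp_rot"]);M=Q.as_matrix();q=s["q"]
for y,z in((.013,0),(.013,-.04),(.013,-.08),(.013,-.12)):
    p=s["tool_pos"]+M@[0,y,z]; q,e=ik(p,Q,q); print(y,z,np.round(p,3),np.round(q,2),round(e,4))
```

```text
0.013 0 [ 0.561 -0.047  0.157] [-0.27 -0.2   2.34  0.48  0.5  -2.33] 0.0
0.013 -0.04 [ 0.539 -0.05   0.191] [-0.29 -0.29  2.34  0.44  0.59 -2.29] 0.0
0.013 -0.08 [ 0.517 -0.053  0.224] [-0.32 -0.38  2.34  0.4   0.68 -2.26] 0.0
0.013 -0.12 [ 0.495 -0.056  0.257] [-0.35 -0.46  2.33  0.38  0.78 -2.25] 0.0
```

Emit:
servo_tool --plan '[[[0, 0.5, 0, 0, 0, 0], [0, 1.0, 0, 0, 0, 0], [0, 1.3, 0, 0, 0, 0], [0, 1.3, 0, 0, 0, 0], [0, 1.3, -0.7, 0, 0, 0], [0, 1.3, -2, 0, 0, 0], [0, 1.3, -4, 0, 0, 0], [0, 1.3, -6, 0, 0, 0], [0, 1.3, -8, 0, 0, 0], [0, 1.3, -10, 0, 0, 0], [0, 1.3, -12, 0, 0, 0], [0, 1.3, -12, 0, 0, 0], [0, 1.3, -12, 0, 0, 0]]]'

```text
time: 15.58
tool_pos: [0.4955, -0.0571, 0.259]
tcp_rot: [-0.151, 2.544, 0.061]
wrist_force: [1.0, -0.0, -0.2]
width: 0.586
```

```bash
python3 st.py; python3 shot.py 10
python3 - <<'E'
from h import *
t=ld("top10"); crop(t,190,110,110,100,6,"pics/ct10.png"); c=ld("scene10"); cv2.imwrite("pics/s10.png",cv2.resize(c["color"][:,:,::-1],(768,576)));crop(c,245,130,100,110,5,"pics/cs10.png")
E
```

```text
t 15.58 axis [ 0.6024 -0.0423] under 0.2477 head 7.86 lean 34.05 F [ 1.  -0.  -0.2] T [-0.06  0.24  0.04] q [-0.35 -0.46  2.32  0.38  0.78 -2.24]
```

View pics/ct10.png

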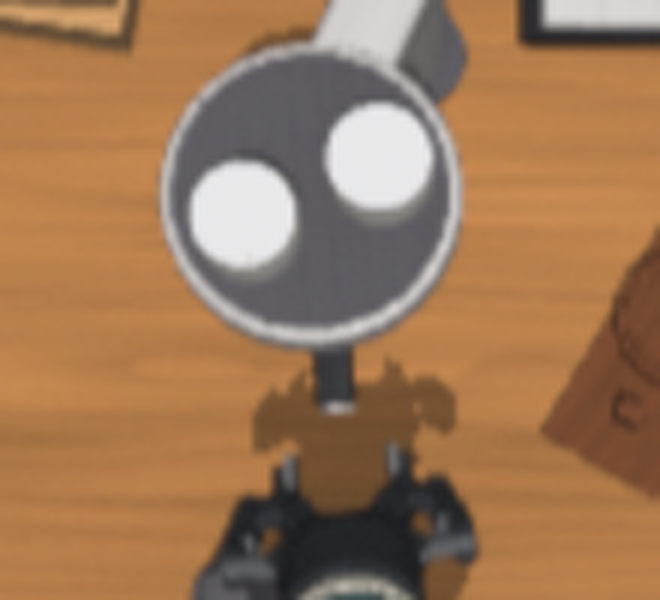

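View pics/s10.png

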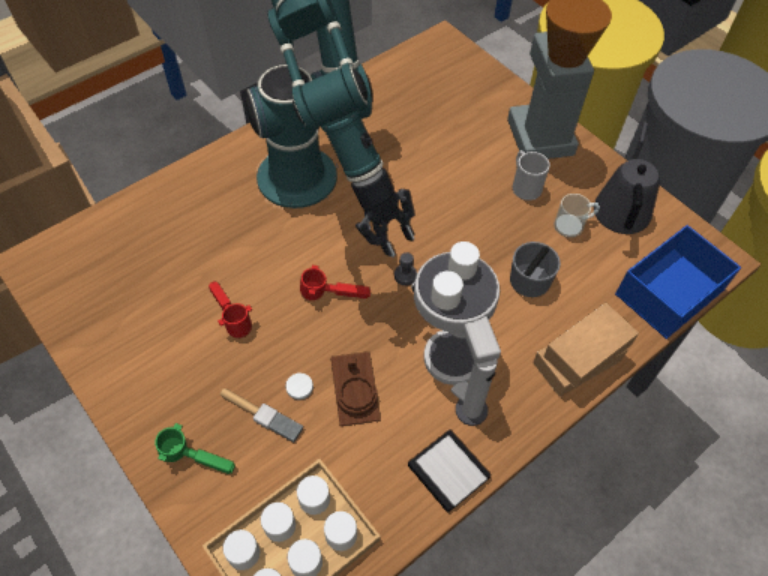

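Run:
```python
from pf import *
t=ld("top10");T=lambda x,y:P(x,y,190,110,6)
e=onz(t,*T(339,405),.178);print(e,np.hypot(*(e[:2]-[.667,-.035])),np.degrees(np.arctan2(-.035-e[1],.667-e[0])))
a=ld("scene0")["color"].astype(int);b=ld("scene10")["color"].astype(int)
m=(np.abs(a-b).sum(2)>90).astype(np.uint8);m=cv2.morphologyEx(m,cv2.MORPH_OPEN,np.ones((3,3),np.uint8))
n,_,st,ce=cv2.connectedComponentsWithStats(m)
for i in range(1,n): print(st[i],ce[i].round())
```

```text
[ 0.53472565 -0.05056282  0.178     ] 0.1331867310742614 6.710321063044232
[117   0  30  49 583] [131.  24.]
[148   0   5   4  16] [150.   1.]
[185   0   3   2   6] [186.   0.]
[190   0  12   6  55] [195.   2.]
[212   0   4   4  14] [214.   1.]
[229   0   4   4  13] [231.   1.]
[187   8   3   3   9] [188.   9.]
[227   8  11  35 176] [233.  27.]
[218  10   8  10  47] [221.  15.]
[ 76  13  29  27 319] [91. 27.]
[ 187   22   62   54 1388] [219.  51.]
[  63   32   50   78 1827] [90. 68.]
[196  59   4   8  25] [198.  62.]
[ 40  62  34  33 589] [54. 82.]
[168  68   5   9  29] [170.  72.]
[175  70   4   4  14] [176.  72.]
[208  76   4   8  27] [209.  80.]
[242  78   5   8  36] [244.  81.]
[167  80  11  12  83] [172.  86.]
[221  83   3   3   9] [222.  84.]
[ 211   86   66   92 2486] [250. 124.]
[ 32  97  14  16 138] [ 38. 104.]
[  20  112   67  119 2955] [ 53. 179.]
[ 21 116   8   7  48] [ 25. 119.]
[  0 127   6   7  29] [  3. 130.]
[  7 126  32  25 451] [ 22. 137.]
[186 130  11   7  53] [191. 133.]
[191 139  12   6  57] [197. 141.]
[218 143   8   7  40] [222. 146.]
[228 153   7  14  62] [231. 159.]
[202 160  35  32 648] [219. 175.]
[240 176  25  20 376] [252. 185.]
[  95  188  119  114 3675] [158. 249.]
[239 194  46  38 790] [264. 213.]
[228 220  13  30 221] [234. 234.]
[283 222  11   6  47] [288. 224.]
[225 251  25  13 173] [238. 257.]
```

Handle tip is 133 mm from the axis (135 expected), at a heading of 6.7°, level and steady. Changes from the first scene image are the arm, its shadows and the emptied stand. I'm handing it in.

```bash
python3 -c "
from workcell import finish_job
print(finish_job())"
```

```text
the job is handed in; nothing more can be done
None
```

The portafilter is locked in the coffee tap and hangs there on its own. I let go, backed the gripper about 12 cm clear, and handed the job in at about 15.7 s.

- **Pick-up and entry:** I gripped the steel, black-handled portafilter by its handle, leaning back 34°, and lifted it out of the stand. I raised it under the tap in 1–2 mm steps with the handle about 46° to the left. The lugs went into the slots on the first try with no measurable contact. The scene camera then showed the underside about 149 mm up, against the 148 mm expected once the lugs are through.
- **Locking:** I turned the handle to the front until a hard stop, which pushed back with about 11 N. That was roughly 47–48° of turn (46° expected).
- **Checks after letting go:**
    - Lowering it before release put the weight on the flange, and wrist forces fell to near zero when the jaws opened.
    - A light sideways push on the handle (6 N) met the stop again.
    - The handle tip measured 133 mm from the axis (135 expected), at a heading of 6.7°.
    - In the scene camera the bystanders and look-alikes looked unmoved, by eye and in a rough before/after comparison.

**What disagreed or went wrong:**
- I never felt contact with the seal, even at an estimated 148.9 mm, so my height estimate is probably 1–2 mm high.
- My first approach, leaning 43°, ran into joint limits: joints 3 and 4 read 2.5704 and -1.3105, against limits of 2.57 and -1.31. I switched to 34°.

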